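# Put the key pots away in their tapered rack and lock the keeper

## Task

Put the key pots away for the night. Pull up the spring plunger on the rack's star-shaped keeper, turn the keeper anticlockwise to its open hole and let the plunger snap in; set every pot that is standing out into a tapered seat of its own, upright and fully home (any seat will do); then pull the plunger again, turn the keeper back over the lids and let it snap into the locked hole. Leave the padlock, the keys and the orange tag where they are.

Things in the scene. Friction and masses are not known exactly. Their poses are not given: they have to be found in the camera images.
- rack: Fixed rack: white foot plate 252 mm across, 8 mm thick; dark drum 100 mm across, its top 63 mm above the shelf; five grey tapered seat collars (mouth 58 mm inside, 66 outside, rim 38 mm above the shelf) 72 degrees apart on a 90 mm radius. Origin: underside centre, on the keeper's axis; z up, x towards seat1. Place and heading vary.
- seat1 (a point): Seat 1, at 0 degrees anticlockwise from the rack's x axis: the point where the origin (underside centre) of a fully home pot lies, on the seat's axis, 12 mm above the shelf (26 mm below the collar's rim). All the seats are alike.
- seat2 (a point): Seat 2, at 72 degrees anticlockwise from the rack's x axis: the point where the origin (underside centre) of a fully home pot lies, on the seat's axis, 12 mm above the shelf (26 mm below the collar's rim). All the seats are alike.
- seat3 (a point): Seat 3, at 144 degrees anticlockwise from the rack's x axis: the point where the origin (underside centre) of a fully home pot lies, on the seat's axis, 12 mm above the shelf (26 mm below the collar's rim). All the seats are alike.
- seat4 (a point): Seat 4, at 216 degrees anticlockwise from the rack's x axis: the point where the origin (underside centre) of a fully home pot lies, on the seat's axis, 12 mm above the shelf (26 mm below the collar's rim). All the seats are alike.
- seat5 (a point): Seat 5, at 288 degrees anticlockwise from the rack's x axis: the point where the origin (underside centre) of a fully home pot lies, on the seat's axis, 12 mm above the shelf (26 mm below the collar's rim). All the seats are alike.
- keeper (a joint): Turn of the five-armed steel keeper on the rack, rad, anticlockwise from above. Arms 22 mm wide, 73 mm long, 64 to 70 mm above the shelf. 0 = locked, an arm barring each seat 6 mm above a home pot's lid; 0.628 = open, arms midway between seats. An index hole at these two only, play 0.04; end stops -0.06, 0.69. Starts locked; friction 0.06 N m; stays where left.
- plunger (a joint): Lift of the spring plunger, m: 0 = down in an index hole (snapped in), 0.010 = pin just out, resting on the drum between holes, 0.016 = top stop. Spring force down: 5 N at 0, 9 N at the top. The keeper turns only while this is above 0.010; let go over a hole, it snaps down.
- plunger_grip (a point): On the plunger's upright axis where to pinch it, 98 mm above the shelf when down; moves with it. The plunger is a black upright grip 16 mm across, 76 to 112 mm above the shelf when down, with a head 26 mm across and 8 mm thick on top. It stands on the keeper arm that bars seat1 when locked, 42 mm from the keeper's axis; boss around it up to 75 mm.
- pot1: Closed aluminium key pot, 180 to 370 g (None: absent). Cone 42 mm across at the foot, 66 at 40 mm height; lid 68 across, 40 to 46 mm; upright stem 18 across, 46 to 84 mm; knob head 30 across, 84 to 92 mm. Origin: underside centre; z up the stem. Starts standing on the shelf right of the rack. The slippery taper centres itself when let go in a seat. All pots alike.
- pot2: Closed aluminium key pot, 180 to 370 g (None: absent). Cone 42 mm across at the foot, 66 at 40 mm height; lid 68 across, 40 to 46 mm; upright stem 18 across, 46 to 84 mm; knob head 30 across, 84 to 92 mm. Origin: underside centre; z up the stem. Starts standing on the shelf right of the rack. The slippery taper centres itself when let go in a seat. All pots alike.
- pot3: Closed aluminium key pot, 180 to 370 g (None: absent). Cone 42 mm across at the foot, 66 at 40 mm height; lid 68 across, 40 to 46 mm; upright stem 18 across, 46 to 84 mm; knob head 30 across, 84 to 92 mm. Origin: underside centre; z up the stem. Starts standing on the shelf right of the rack. The slippery taper centres itself when let go in a seat. All pots alike.
- pot4: Closed aluminium key pot, 180 to 370 g (None: absent). Cone 42 mm across at the foot, 66 at 40 mm height; lid 68 across, 40 to 46 mm; upright stem 18 across, 46 to 84 mm; knob head 30 across, 84 to 92 mm. Origin: underside centre; z up the stem. Starts standing on the shelf right of the rack. The slippery taper centres itself when let go in a seat. All pots alike.
- pot5: Closed aluminium key pot, 180 to 370 g (None: absent). Cone 42 mm across at the foot, 66 at 40 mm height; lid 68 across, 40 to 46 mm; upright stem 18 across, 46 to 84 mm; knob head 30 across, 84 to 92 mm. Origin: underside centre; z up the stem. Starts standing on the shelf right of the rack. The slippery taper centres itself when let go in a seat. All pots alike.
- padlock: Yellow padlock standing on the shelf beyond the pots, 22 x 46 x 64 mm; origin under its middle. To be left alone.
- keys: Two aluminium keys on a ring, lying in the bamboo tray, about 85 mm long; origin at the ring's centre. To be left alone.
- tag: Orange silicone tag lying in the bamboo tray, 50 x 28 x 4 mm; origin under its middle. To be left alone.
- tray: Low bamboo tray, fixed, 220 x 120 x 18 mm, left of the rack; origin under its middle.
Things that resemble listed ones, but are neither listed nor needed, are in the scene too. What is shaped like the pot2 but black or green is not meant.

How it is judged:
On the way, in this order (a step that is already met when the one before it is completed fails the run):
1. the keeper is turned to its open hole and the plunger has snapped in (value of joint keeper above 0.56 rad and value of joint plunger below 0.003 m), for 0.2 s.
2. with the keeper open, every pot is fully home in a seat (all of step 1 and (distance between pot1 and seat1 below 0.005 m or distance between pot1 and seat2 below 0.005 m or distance between pot1 and seat3 below 0.005 m or distance between pot1 and seat4 below 0.005 m or distance between pot1 and seat5 below 0.005 m) and angle between each of pot1, pot2, pot3, pot4, pot5's own z axis and vertical below 0.08 rad and (distance between pot2 and seat1 below 0.005 m or distance between pot2 and seat2 below 0.005 m or distance between pot2 and seat3 below 0.005 m or distance between pot2 and seat4 below 0.005 m or distance between pot2 and seat5 below 0.005 m) and (distance between pot3 and seat1 below 0.005 m or distance between pot3 and seat2 below 0.005 m or distance between pot3 and seat3 below 0.005 m or distance between pot3 and seat4 below 0.005 m or distance between pot3 and seat5 below 0.005 m) and (distance between pot4 and seat1 below 0.005 m or distance between pot4 and seat2 below 0.005 m or distance between pot4 and seat3 below 0.005 m or distance between pot4 and seat4 below 0.005 m or distance between pot4 and seat5 below 0.005 m) and (distance between pot5 and seat1 below 0.005 m or distance between pot5 and seat2 below 0.005 m or distance between pot5 and seat3 below 0.005 m or distance between pot5 and seat4 below 0.005 m or distance between pot5 and seat5 below 0.005 m)), for 0.2 s.
3. the keeper is turned back over the lids and the plunger has snapped into the locked hole (value of joint keeper below 0.07 rad and value of joint plunger below 0.003 m), for 0.2 s.
At the end, for the whole second after the job is handed in: every pot there is stands at rest in a seat, its underside centre within 5 mm of the seat's home point and within 0.08 rad of upright; the keeper is locked (below 0.07 rad) with the plunger snapped in (lift below 3 mm) (all of step 3 and (distance between pot1 and seat1 below 0.005 m or distance between pot1 and seat2 below 0.005 m or distance between pot1 and seat3 below 0.005 m or distance between pot1 and seat4 below 0.005 m or distance between pot1 and seat5 below 0.005 m) and angle between each of pot1, pot2, pot3, pot4, pot5's own z axis and vertical below 0.08 rad and (distance between pot2 and seat1 below 0.005 m or distance between pot2 and seat2 below 0.005 m or distance between pot2 and seat3 below 0.005 m or distance between pot2 and seat4 below 0.005 m or distance between pot2 and seat5 below 0.005 m) and (distance between pot3 and seat1 below 0.005 m or distance between pot3 and seat2 below 0.005 m or distance between pot3 and seat3 below 0.005 m or distance between pot3 and seat4 below 0.005 m or distance between pot3 and seat5 below 0.005 m) and (distance between pot4 and seat1 below 0.005 m or distance between pot4 and seat2 below 0.005 m or distance between pot4 and seat3 below 0.005 m or distance between pot4 and seat4 below 0.005 m or distance between pot4 and seat5 below 0.005 m) and (distance between pot5 and seat1 below 0.005 m or distance between pot5 and seat2 below 0.005 m or distance between pot5 and seat3 below 0.005 m or distance between pot5 and seat4 below 0.005 m or distance between pot5 and seat5 below 0.005 m) and linear speed of each of pot1, pot2, pot3, pot4, pot5 below 0.02 m/s); the robot touches nothing.
It fails at once if the padlock is moved by more than 25 mm (distance of padlock from where it was at the start of the episode above 0.025 m).
It fails at once if the bunch of keys is moved by more than 25 mm (distance of keys from where it was at the start of the episode above 0.025 m).
It fails at once if the orange tag is moved by more than 25 mm (distance of tag from where it was at the start of the episode above 0.025 m).
Of pot1, pot2, pot3, pot4, pot5 only 3 to 5 are there at a start; the rules pass over those that are not, and their reading is None.
At some moment in a run one of pot1, pot2, pot3, pot4, pot5 may be knocked a few centimetres aside while the robot is not near it.
Once in a run the grip may slacken for a moment while it holds something.
It also fails if it takes over 210 s, if anything falls off the work surface, if the arm or the gripper's body presses on something with over 40 N, if the wrist force passes 120 N, or if a joint passes its speed limit or range.

## Robot

A 7-joint arm with a two-finger parallel gripper is mounted at the origin on the work surface. World frame = base frame: x ahead of the robot, y to its left, z up, the work surface at z = 0. Lengths are in m, angles in rad, forces in N, time in s.
With the tool pointing down it reaches from about 0.4 to 0.85 m from the base axis. Payload 10.4 kg.
Tool frame: the origin (TCP) lies midway between the tips of the shut fingers; the grasp point (between the pads) lies 19 mm behind it; z points along the fingers, x is the direction in which the jaws open and shut, and the axes are right-handed (so a half turn about z gives the same grasp; the last joint's range is limited). The gripper opens to 85 mm and grips with 20 to 120 N. Pads are 22 mm wide; open, the fingers measure 114 mm over their backs; the gripper's body (76 mm by 85 mm) begins 54 mm behind the grasp point. The pads swing forward as they close: fully open they stand 13 mm farther back than shut.
Start: joints at [1.263, 0.332, -0.065, 1.46, 0.022, 1.35, -0.088], TCP at [0.176, -0.6, 0.231] pointing down, gripper open.
Joint ranges: [-2.6, 2.6], [-0.5, 2.12], [-1.47, 1.34], [0.16, 2.42], [-1.27, 4.41], [0.06, 2.06], [-2.6, 2.6]. Speed limits (rad/s): [2.22, 2.22, 2.79, 2.79, 3.14, 3.14, 3.14].

## Interface

Orientations are given as a unit quaternion [x, y, z, w].
In Python, from workcell import telemetry, eyes, order gives the robot as it stands.
- The arm moves only by the tool servo_tool, never from a script. Its argument "deltas" is a list of rows, each a list of 3 entries, a list of its own where there are three numbers: the shift along the tool's x, y, z in cm, then the turn about the tool's z in rad, then the finger opening in cm, from 0 to 8.54. A call has 1 to 12 rows; each row shifts and turns the pose as measured when the row begins, along the tool's axes as they then stand; what a row does not reach is not made up. A row lasts 1/12 s, in which the tool goes at most 41.7 mm and 7.16 degrees, less where a joint would pass 70% of its speed; a pose out of reach is approached as far as the arm can. A call is refused whole if a number of a shift passes 4.17 or a number of a turn 0.125, either way. A call with a gripper value outside its range is refused whole. The fingers move at their own pace and stop on an object; "force" is the grip in N (left out, the last holds). Time passes only in rows, so rows that do not move let the fingers close. It gives the time, the measured TCP pose, the force and the opening at its end, in the units of the state.
- telemetry.get_obs(): the state, without advancing time (a new reading comes with each control period).
- eyes.camera(name): name is "scene" or "side" or "wrist"; returns (picture, depth): 480x640x3 uint8, blue, green, red; 480x640 float32, m along the optical axis (not along the pixel's ray), 0 where there is no reading.
- eyes.calibration(name): a dict with "fx", "fy", "cx", "cy" (pixels), "distortion" ([k1, k2, p1, p2, k3] as OpenCV has them; the pictures are not rectified), "rvec" (rotation vector, rad) and "tvec" (3), from world to camera coordinates, as OpenCV has them. Camera axes: x right, y down, z forward; pixel columns grow to the right and rows downward; lengths in m; the calibration is good to about 2 mm. A picture is of the moment at which its call begins: read the wrist's pose just before it. calibration takes no time and is no camera call; for the wrist camera it gives the pose at the moment of the call.
- order.hand_in(): hands the job in, once; it reports no verdict.
The state is a dict: "clock": time; "joint_pos": joint angles; "joint_velocities": joint speeds; "tau": joint torques, N m; "position": TCP position; "ee_rot": TCP orientation; "ft_force": force on the tool from outside, world axes, zero at the start; "torque": the same for the moment, N m; "grip_width": opening from 0.0 (shut) to 1.0 (fully open).
Only numpy, scipy, OpenCV 4.12 (cv2) and the standard library are available. Lean on these libraries where they do the work, as an engineer would, in place of code of your own. Each camera call takes 0.05 s, during which the arm holds its last target. There are 200 camera calls.

## Working session

There is one attempt and no reset: what is moved stays moved. The work goes in short steps, Python scripts to look and compute and a tool call to move; the robot and the scene stay as the last step left them, time stands still between calls to the robot, and variables do not carry over. Pictures are saved under pics/ and viewed, about 12 in all and at most 16, crops included, and the job is handed in when it is done.

Besides the shell and the picture viewer there is one more tool, called after "Emit:" by a JSON object that holds its "api" and its "payload", one argument or row to a line. servo_tool: Moves the arm, as the interface text tells. Its arguments: {"type":"object","properties":{"deltas":{"type":"array"},"force":{"type":"number"}},"required":["deltas"]}

```bash
mkdir -p pics; python3 - <<'E'
from workcell import telemetry, eyes
import cv2,numpy as np
print(telemetry.get_obs())
ims=[]
for n in("scene","side"):
    p,d=eyes.camera(n);cv2.imwrite(f"pics/{n}0.png",p);np.savez(f"pics/{n}0.npz",p=p,d=d);print(n,eyes.calibration(n))
E
```

```text
{'clock': 0.0, 'joint_pos': array([ 1.26340575,  0.33283872, -0.06471565,  1.46096791,  0.02161902,
        1.34988654, -0.08849968]), 'joint_velocities': array([ 0.00193097, -0.00099288,  0.00068401,  0.00131992,  0.00115002,
       -0.00018195,  0.00149807]), 'tau': array([ 1.18287821e-04, -6.25449944e+01,  4.89103713e-02, -3.91617072e+01,
        1.61452848e-02,  9.72371665e-03, -2.08693734e-05]), 'position': array([ 0.17548775, -0.59945929,  0.23052398]), 'ee_rot': array([ 8.00310890e-01, -5.99584845e-01, -5.84941598e-04, -3.88293209e-04]), 'ft_force': array([-0.03176351, -0.83345683, -0.02427747]), 'torque': array([ 0.01976745, -0.02225904,  0.00748315]), 'grip_width': 0.9987923916794846}
scene {'fx': 561.6768855639223, 'fy': 561.6768855639223, 'cx': 316.4298173911917, 'cy': 238.3740860261099, 'distortion': array([-0.07659537,  0.        ,  0.        ,  0.        ,  0.        ]), 'rvec': array([ 1.80239542,  1.70420482, -0.69032833]), 'tvec': array([-0.0628445 , -0.31253252,  1.71396749])}
side {'fx': 579.679137452173, 'fy': 579.679137452173, 'cx': 313.98656192934897, 'cy': 240.32576672968548, 'distortion': array([0.01693618, 0.        , 0.        , 0.        , 0.        ]), 'rvec': array([ 0.54424193, -2.56508026,  1.37801552]), 'tvec': array([0.49637509, 0.19010005, 1.02058118])}
```

View pics/scene0.png

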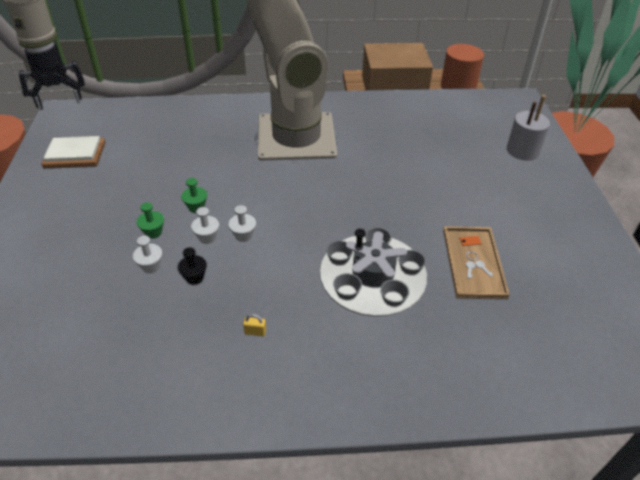

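View pics/side0.png

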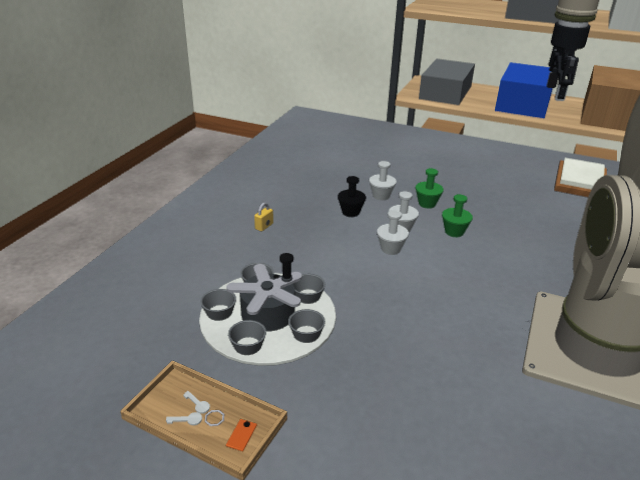

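The scene shows three white pots at scene (147,247), (205,215) and (241,212). There are also green and black decoys, the rack around (374,272) with its plunger at (360,235), and the padlock at (255,326).

```bash
cat > h.py <<'E'
from workcell import telemetry, eyes
import cv2,numpy as np
from scipy.spatial.transform import Rotation as R
def cam(n,p=None):
    c=eyes.calibration(n);K=np.array([[c['fx'],0,c['cx']],[0,c['fy'],c['cy']],[0,0,1.]])
    return K,np.array(c['distortion']),cv2.Rodrigues(np.array(c['rvec']))[0],np.array(c['tvec'])
def rays(C,uv):
    K,D,Rm,t=C;q=cv2.undistortPoints(np.array(uv,float).reshape(-1,1,2),K,D)[:,0]
    return -Rm.T@t,np.c_[q,np.ones(len(q))]@Rm
def plane(C,uv,z):
    o,d=rays(C,uv);return o+d*((z-o[2])/d[:,2])[:,None]
def cloud(C,d):
    v,u=np.mgrid[:480,:640];o,r=rays(C,np.c_[u.ravel(),v.ravel()])
    P=(o+r*d.reshape(-1,1)).reshape(480,640,3);P[d==0]=np.nan;return P
def proj(C,P):
    return cv2.projectPoints(np.array(P,float).reshape(-1,1,3),cv2.Rodrigues(C[2])[0],C[3],C[0],C[1])[0][:,0]
E
python3 - <<'E'
from h import *
for n in("scene","side"):
    f=np.load(f"pics/{n}0.npz");p,d=f['p'],f['d'];C=cam(n);P=cloud(C,d)
    hsv=cv2.cvtColor(p,cv2.COLOR_BGR2HSV)
    print(n,"table z",np.nanmedian(P[300:420,400:440,2] if n=="scene" else P[230:260,150:200,2]))
    lo=(hsv[...,1]<40)&(hsv[...,2]>135)&(P[...,2]>-.02)&(P[...,2]<.13)&(P[...,0]>.2)&(P[...,0]<.9)
    k,lab,st,ce=cv2.connectedComponentsWithStats(lo.astype(np.uint8))
    for i in range(1,k):
        if st[i,4]<25: continue
        m=lab==i;q=P[m];print(st[i],q.mean(0).round(3),q.max(0).round(3))
        hd=q[q[:,2]>.08]
        if len(hd)>3:print("   head",hd.mean(0).round(4),len(hd))
        if st[i,4]>1500:
            ct=max(cv2.findContours(m.astype(np.uint8),0,1)[0],key=cv2.contourArea)
            W=plane(C,ct[:,0],.008)[:,:2];(a,b),r=cv2.minEnclosingCircle(W.astype(np.float32));print("   circle",a,b,r)
            ls=np.linalg.lstsq(np.c_[2*W,np.ones(len(W))],(W**2).sum(1),rcond=None)[0];print("  lsq",ls[:2],np.sqrt(ls[2]+ls[0]**2+ls[1]**2))
    b=(hsv[...,2]<70)&(P[...,2]>.1)&(P[...,2]<.125)&(P[...,0]>.3)&(P[...,0]<.9)
    k,lab,st,ce=cv2.connectedComponentsWithStats(b.astype(np.uint8))
    for i in range(1,k):
        if st[i,4]>8: print("black high",st[i],P[lab==i].mean(0).round(4),plane(C,[ce[i]],.112).round(4))
    y=(hsv[...,0]>18)&(hsv[...,0]<35)&(hsv[...,1]>150)&(P[...,2]>.0)
    print("padlock",np.nanmedian(P[y],0))
E
```

```text
scene table z 0.0003426499659623383
[228 204  29  29 507] [ 0.417 -0.146  0.049] [ 0.457 -0.114  0.098]
   head [ 0.4252 -0.1455  0.0915] 87
[190 207  30  28 492] [ 0.424 -0.237  0.05 ] [ 0.46  -0.204  0.096]
   head [ 0.4278 -0.236   0.0925] 83
[ 319  232  109   83 3510] [0.6   0.16  0.023] [0.692 0.293 0.076]
   circle 0.5622788071632385 0.16427718102931976 0.13073386251926422
  lsq [0.57999165 0.16190313] 0.10788394826302948
[132 235  31  30 556] [ 0.515 -0.364  0.051] [ 0.553 -0.331  0.096]
   head [ 0.5178 -0.3638  0.0915] 98
[343 236  13  13 111] [0.488 0.115 0.034] [0.546 0.132 0.074]
[331 252  16   8  95] [0.512 0.086 0.01 ] [0.552 0.104 0.041]
[403 261  16   8  90] [0.551 0.254 0.009] [0.587 0.272 0.039]
[466 261  27  17 185] [0.567 0.411 0.009] [0.598 0.444 0.013]
[338 285  18  10 132] [0.62  0.094 0.011] [0.655 0.114 0.039]
[385 292  18  10 133] [0.644 0.198 0.01 ] [0.679 0.218 0.039]
black high [355 229  10  12  90] [0.5479 0.1254 0.1169] [[0.543  0.1262 0.112 ]]
padlock [ 0.72812493 -0.11199022  0.03510325]
side table z -0.0013046041863744584
[412  19   6  14  61] [ 0.88
[... 881 characters left out ...]
291  137   74 3620] [0.538 0.214 0.007] [0.691 0.291 0.065]
   circle 0.561793327331543 0.1661720722913742 0.12699803709983826
  lsq [0.55047821 0.18258766] 0.09659073224607126
[210 305  18   6  68] [0.655 0.186 0.008] [0.669 0.223 0.037]
[297 326  20   7  98] [0.482 0.173 0.007] [0.496 0.196 0.035]
[238 337  20   8 117] [0.563 0.243 0.008] [0.577 0.275 0.038]
[166 391  44  34 488] [0.565 0.413 0.008] [0.595 0.445 0.012]
[205 410  19  16  90] [0.527 0.409 0.01 ] [0.541 0.425 0.013]
black high [395  24   8   7  49] [ 0.8459 -1.5893  0.1114] [[ 0.8452 -1.5868  0.112 ]]
black high [280 253  13  15 157] [0.5412 0.1302 0.1149] [[0.543  0.1266 0.112 ]]
padlock [ 0.7148389  -0.09329918  0.0334828 ]
```

```bash
cat >> h.py <<'E'
def plan(*wps,step=3.5,obs=None):
    """wps: (x,y,z,yaw_deg of tool x or None). prints rows in tool axes (cm, rad)"""
    o=telemetry.get_obs();p=np.array(o['position']);M=R.from_quat(o['ee_rot']).as_matrix()
    yaw=np.arctan2(M[1,0],M[0,0]);print("at",p.round(4),"yaw",np.degrees(yaw).round(1),"tilt",np.degrees(np.arccos(-M[2,2])).round(2),"clock",round(float(o['clock']),2),"F",o['ft_force'].round(1),"grip",round(float(o['grip_width'])*8.54,2))
    for w in wps:
        t=np.array(w[:3]);ty=yaw if w[3] is None else np.radians(w[3])
        dy=(ty-yaw+np.pi)%(2*np.pi)-np.pi
        n=max(1,int(np.ceil(max(np.abs(t-p).max()*100/step,abs(dy)/.12))))
        print("to",w,"rows",n)
        for i in range(n):
            k=n-i;s=(t-p)/k*100;c,sn=np.cos(yaw),np.sin(yaw)
            x=[round(float(v),1 if k>1 else 2) for v in(c*s[0]+sn*s[1],sn*s[0]-c*s[1],-s[2])];tr=round(float(-dy/n),3)
            print([x,tr],end=", ")
            p=p+np.array([c*x[0]+sn*x[1],sn*x[0]-c*x[1],-x[2]])/100;yaw-=tr
        print()
E
python3 -c "
from h import *
plan((.45,-.4,.28,None),(.52,.07,.25,-24.8))"
```

```text
at [ 0.1755 -0.5995  0.2306] yaw -73.7 tilt 0.07 clock 0.1 F [ 0.7 -0.6 -0.2] grip 8.51
to (0.45, -0.4, 0.28, None) rows 8
[[-1.4, -4.0, -0.6], -0.0], [[-1.4, -4.0, -0.6], -0.0], [[-1.4, -4.0, -0.6], -0.0], [[-1.4, -4.0, -0.6], -0.0], [[-1.5, -4.0, -0.6], -0.0], [[-1.4, -4.0, -0.6], -0.0], [[-1.5, -4.0, -0.7], -0.0], [[-1.43, -3.95, -0.64], -0.0], 
to (0.52, 0.07, 0.25, -24.8) rows 14
[[-3.1, -1.4, 0.2], -0.061], [[-3.0, -1.6, 0.2], -0.061], [[-2.9, -1.8, 0.2], -0.061], [[-2.8, -2.0, 0.2], -0.061], [[-2.6, -2.1, 0.2], -0.061], [[-2.5, -2.3, 0.2], -0.061], [[-2.4, -2.4, 0.2], -0.061], [[-2.2, -2.6, 0.2], -0.061], [[-2.1, -2.7, 0.2], -0.061], [[-1.9, -2.8, 0.2], -0.061], [[-1.7, -2.9, 0.2], -0.061], [[-1.5, -3.0, 0.3], -0.061], [[-1.3, -3.1, 0.2], -0.061], [[-1.14, -3.25, 0.3], -0.061],
```

Emit:
{"api": "servo_tool", "payload": {
  "deltas": [
    [[-1.4,-4.0,-0.6],0,6],
    [[-1.4,-4.0,-0.6],0,6],
    [[-1.4,-4.0,-0.6],0,6],
    [[-1.4,-4.0,-0.6],0,6],
    [[-1.4,-4.0,-0.6],0,6],
    [[-1.4,-4.0,-0.6],0,6],
    [[-1.4,-4.0,-0.6],0,6],
    [[-1.4,-4.0,-0.6],0,6]
  ]
}}

```text
clock: 0.77
position: [0.4392, -0.4098, 0.2723]
ee_rot: [0.794, -0.608, -0.006, 0.001]
ft_force: [-0.2, -1.2, 0.0]
grip_width: 0.7
```

```bash
python3 -c "
from h import *
plan((.52,.07,.25,-24.8))"
```

```text
at [ 0.4392 -0.4098  0.2723] yaw -74.9 tilt 0.66 clock 0.77 F [-0.2 -1.2  0. ] grip 5.98
to (0.52, 0.07, 0.25, -24.8) rows 14
[[-3.2, -1.5, 0.2], -0.062], [[-3.1, -1.6, 0.2], -0.062], [[-2.9, -1.8, 0.2], -0.062], [[-2.8, -2.0, 0.1], -0.062], [[-2.7, -2.2, 0.2], -0.062], [[-2.6, -2.3, 0.1], -0.062], [[-2.4, -2.5, 0.2], -0.062], [[-2.3, -2.7, 0.1], -0.062], [[-2.1, -2.8, 0.2], -0.062], [[-1.9, -2.9, 0.1], -0.062], [[-1.7, -3.0, 0.2], -0.062], [[-1.5, -3.1, 0.1], -0.062], [[-1.4, -3.2, 0.2], -0.062], [[-1.1, -3.28, 0.13], -0.062],
```

Emit:
{"api": "servo_tool", "payload": {
  "deltas": [
    [[-3.2,-1.5,0.2],-0.062,6],
    [[-3.1,-1.6,0.2],-0.062,6],
    [[-2.9,-1.8,0.2],-0.062,6],
    [[-2.8,-2.0,0.1],-0.062,6],
    [[-2.7,-2.2,0.2],-0.062,6],
    [[-2.6,-2.3,0.1],-0.062,6],
    [[-2.4,-2.5,0.2],-0.062,6],
    [[-2.3,-2.7,0.1],-0.062,6],
    [[-2.1,-2.8,0.2],-0.062,6],
    [[-1.9,-2.9,0.1],-0.062,6],
    [[-1.7,-3.0,0.2],-0.062,6],
    [[-1.5,-3.1,0.1],-0.062,6]
  ]
}}

```text
clock: 1.77
position: [0.5053, 0.0245, 0.2512]
ee_rot: [0.966, -0.259, -0.007, -0.002]
ft_force: [0.6, -0.3, 0.2]
grip_width: 0.706
```

Emit:
{"api": "servo_tool", "payload": {
  "deltas": [
    [[-1.4,-3.2,0.2],-0.062,6],
    [[-1.1,-2.0,0.2],-0.062,6],
    [[0,0,0],0,6],
    [[0,0,0],0,6]
  ]
}}

```text
clock: 2.1
position: [0.5063, 0.094, 0.2466]
ee_rot: [0.982, -0.188, -0.008, -0.003]
ft_force: [-0.0, -0.9, -0.5]
grip_width: 0.706
```

```bash
python3 -c "
from h import *
plan((.543,.127,.2,-24.8))
p,d=eyes.camera('wrist');C=cam('wrist');cv2.imwrite('pics/w1.png',p);np.savez('pics/w1.npz',p=p,d=d,R=C[2],t=C[3])
print(proj(C,[(.543,.127,.116),(.562,.166,.07),(.524,.084,.038)]))
print(telemetry.get_obs()['joint_pos'].round(2))"
```

```text
at [0.5063 0.094  0.2466] yaw -21.7 tilt 0.99 clock 2.1 F [-0.  -0.9 -0.5] grip 6.03
to (0.543, 0.127, 0.2, -24.8) rows 2
[[1.1, -2.2, 2.3], 0.027], [[1.03, -2.25, 2.36], 0.027], 
[[353.93992394 170.98317654]
 [355.17199828 108.54890569]
 [344.82217887 216.00650079]]
[ 0.38  0.15 -0.7   1.68  0.08  1.36 -0.71]
```

View pics/w1.png

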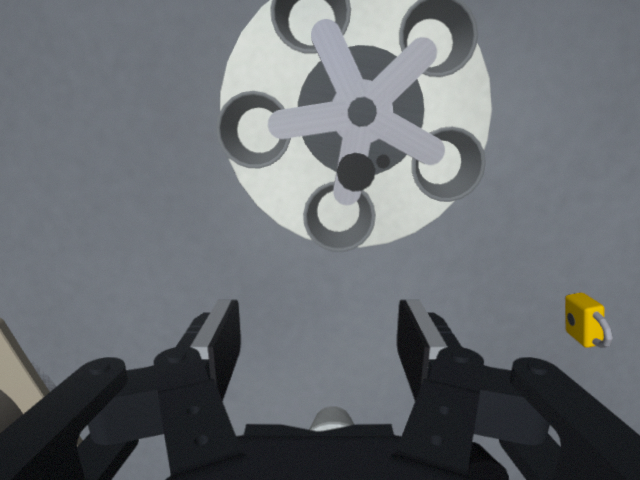

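The wrist view shows the plunger head at (356,171), the hub at (362,110), the open hole at (384,161) and seat 1 at (339,213), which agrees with the model. I'll refine from this view.

```bash
python3 - <<'E'
from h import *
f=np.load('pics/w1.npz');K,D,_,_=cam('wrist');C=(K,D,f['R'],f['t']);P=cloud(C,f['d'])
for n,(u,v) in dict(plunger=(356,171),hub=(362,110)).items():
    print(n,np.nanmedian(P[v-5:v+6,u-5:u+6].reshape(-1,3),0).round(4))
z=P[...,2];m=(z>.10)&(z<.13);m[:, :300]=0;m[250:]=0
ct=max(cv2.findContours(m.astype(np.uint8),0,1)[0],key=cv2.contourArea);(c,r)=cv2.minEnclosingCircle(ct)
print("head px",c,r,plane(C,[c],np.nanmedian(z[m])).round(4),m.sum())
g=f['p'].min(2);w=(g>165).astype(np.uint8);w[260:]=0
ct=max(cv2.findContours(w,0,1)[0],key=cv2.contourArea)[:,0]
ct=ct[ct[:,1]>3];h=cv2.convexHull(ct)[:,0];W=plane(C,h,.008)[:,:2]
from scipy.optimize import least_squares
s=least_squares(lambda q:np.hypot(*(W-q[:2]).T)-q[2],[.56,.166,.126],loss='soft_l1',f_scale=.001);print("plate",s.x.round(4))
for u,v in [(362,110)]: print("hub",plane(C,[(u,v)],.075).round(4))
print("hole",plane(C,[(384,161)],.063).round(4))
ar=[(276,124),(323,29),(428,47),(437,153)];A=plane(C,ar,.07)[:,:2];print("arms",np.degrees(np.arctan2(*(A-s.x[:2]).T[::-1])).round(1),np.hypot(*(A-s.x[:2]).T).round(3))
E
```

```text
plunger [0.5442 0.127  0.12  ]
hub [0.5658 0.163  0.076 ]
head px (355.92462158203125, 171.826904296875) 19.57074737548828 [[0.5439 0.1264 0.12  ]] 1163
plate [0.5551 0.1647 0.1161]
hub [[0.566 0.163 0.075]]
hole [[0.57   0.1198 0.063 ]]
arms [166.3  85.5  17.6 -44.1] [0.055 0.063 0.077 0.077]
```

```bash
python3 -c "
from h import *
plan((.544,.1265,.16,-31),(.544,.1265,.082,-31))"
```

```text
at [0.5062 0.094  0.2466] yaw -21.7 tilt 1.0 clock 2.15 F [ 0.   0.8 -0.1] grip 6.01
to (0.544, 0.1265, 0.16, -31) rows 3
[[0.8, -1.5, 2.9], 0.054], [[0.7, -1.5, 2.9], 0.054], [[0.57, -1.53, 2.86], 0.054], 
to (0.544, 0.1265, 0.082, -31) rows 3
[[0.0, 0.0, 2.6], 0.0], [[0.0, 0.0, 2.6], 0.0], [[0.0, 0.0, 2.6], 0.0],
```

Emit:
{"api": "servo_tool", "payload": {
  "deltas": [
    [[0.8,-1.5,2.9],0.054,5],
    [[0.7,-1.5,2.9],0.054,5],
    [[0.6,-1.5,2.8],0.054,5],
    [[0,0,0],0,5],
    [[0,0,0],0,5]
  ],
  "force": 40
}}

```text
clock: 2.57
position: [0.5469, 0.1194, 0.158]
ee_rot: [0.961, -0.278, -0.006, -0.001]
ft_force: [-0.1, -0.7, 0.6]
grip_width: 0.587
```

```bash
python3 -c "
from h import *
plan((.544,.1265,.082,-31),step=2)
p,d=eyes.camera('wrist');C=cam('wrist');cv2.imwrite('pics/w2.png',p);P=cloud(C,d);z=P[...,2];uv=proj(C,[(.544,.1265,.12)])[0];print(uv)
m=(z>.11)&(z<.125);k,l,s,c=cv2.connectedComponentsWithStats(m.astype(np.uint8))
for i in range(1,k):
  if s[i,4]>300: print(s[i],c[i],np.nanmean(P[l==i],0).round(4))"
```

```text
at [0.5469 0.1194 0.158 ] yaw -32.3 tilt 0.73 clock 2.57 F [-0.1 -0.7  0.6] grip 5.01
to (0.544, 0.1265, 0.082, -31) rows 4
[[-0.2, -0.1, 1.9], -0.006], [[-0.1, -0.1, 1.9], -0.006], [[-0.2, -0.1, 1.9], -0.006], [[-0.12, -0.15, 1.9], -0.006], 
[306.06948545 271.24804519]
[ 281  245   53   53 2179] [306.69710877 270.63515374] [0.5443 0.1264 0.1196]
```

Emit:
{"api": "servo_tool", "payload": {
  "deltas": [
    [[-0.6,-0.45,0],-0.02,5],
    [[0,0,1.9],0,5],
    [[0,0,1.9],0,5],
    [[0,0,1.9],0,5],
    [[0,0,1.5],0,5],
    [[0,0,0],0,5]
  ]
}}

```text
clock: 3.12
position: [0.5464, 0.1235, 0.0927]
ee_rot: [0.964, -0.268, 0.0, -0.002]
ft_force: [-1.7, 0.6, -0.1]
grip_width: 0.588
```

```bash
python3 -c "
from h import *
plan((.5443,.1264,.082,-31),step=2)"
```

```text
at [0.5464 0.1235 0.0927] yaw -31.0 tilt 0.24 clock 3.12 F [-1.7  0.6 -0.1] grip 5.02
to (0.5443, 0.1264, 0.082, -31) rows 1
[[-0.33, -0.14, 1.07], -0.001],
```

Emit:
{"api": "servo_tool", "payload": {
  "deltas": [
    [[-0.35,-0.15,1.1],0,5],
    [[0,0,0],0,2],
    [[0,0,0],0,1],
    [[0,0,0],0,1],
    [[0,0,0],0,1],
    [[0,0,0],0,1]
  ],
  "force": 50
}}

```text
clock: 3.62
position: [0.5452, 0.1266, 0.0858]
ee_rot: [0.964, -0.267, 0.003, -0.003]
ft_force: [1.0, -0.1, -5.6]
grip_width: 0.281
```

```bash
python3 -c "
from h import *
plan((.5443,.1264,.082,-31),step=2)"
```

```text
at [0.5452 0.1266 0.0858] yaw -31.0 tilt 0.44 clock 3.62 F [ 1.  -0.1 -5.6] grip 2.4
to (0.5443, 0.1264, 0.082, -31) rows 1
[[-0.06, 0.07, 0.38], 0.001],
```

Emit:
{"api": "servo_tool", "payload": {
  "deltas": [
    [[0,0,0],0,1],
    [[0,0,0],0,1]
  ]
}}

```text
clock: 3.78
position: [0.5452, 0.1267, 0.0858]
ee_rot: [0.964, -0.267, 0.003, -0.003]
ft_force: [0.7, 0.5, -6.9]
grip_width: 0.28
```

```bash
python3 -c "
from h import *
plan((.5443,.1264,.078,-31),step=2)
p,d=eyes.camera('wrist');cv2.imwrite('pics/w3.png',p)"
```

```text
at [0.5452 0.1267 0.0858] yaw -31.0 tilt 0.45 clock 3.78 F [ 0.7  0.5 -6.9] grip 2.39
to (0.5443, 0.1264, 0.078, -31) rows 1
[[-0.06, 0.07, 0.78], 0.001],
```

View pics/w3.png

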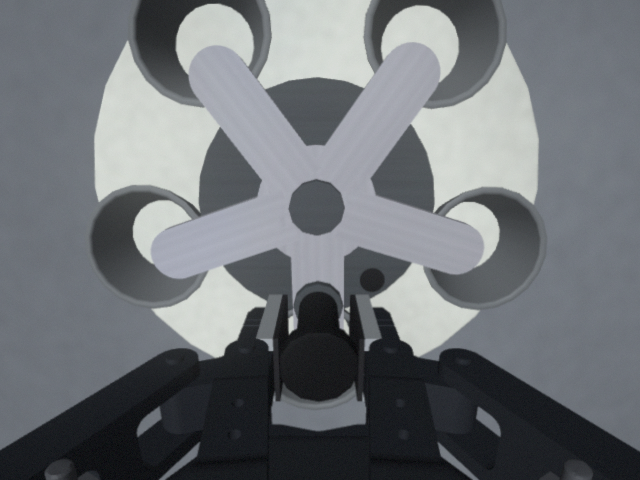

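The jaws closed on the 26 mm head (jaws at about (275–365,330)), so I'll go lower and re-grip on the stem.

Emit:
{"api": "servo_tool", "payload": {
  "deltas": [
    [[0,0,0],0,4.2],
    [[0,0,0],0,4.2],
    [[0,0,0],0,4.2],
    [[0,0,0.9],0,4.2],
    [[0,0,0],0,4.2]
  ]
}}

```text
clock: 4.25
position: [0.547, 0.1269, 0.0782]
ee_rot: [0.964, -0.267, 0.005, -0.003]
ft_force: [-0.6, -0.7, 0.4]
grip_width: 0.491
```

```bash
python3 -c "
from h import *
plan((.5443,.1264,.078,-31),step=2)"
```

```text
at [0.547  0.1269 0.0782] yaw -31.0 tilt 0.66 clock 4.25 F [-0.6 -0.7  0.4] grip 4.2
to (0.5443, 0.1264, 0.078, -31) rows 1
[[-0.21, 0.18, 0.02], 0.0],
```

Emit:
{"api": "servo_tool", "payload": {
  "deltas": [
    [[-0.2,0.15,0.05],0,1],
    [[0,0,0],0,1],
    [[0,0,0],0,1],
    [[0,0,0],0,1],
    [[0,0,0],0,1],
    [[0,0,0],0,1]
  ],
  "force": 60
}}

```text
clock: 4.75
position: [0.5444, 0.1265, 0.0775]
ee_rot: [0.964, -0.267, 0.005, -0.003]
ft_force: [0.1, 0.2, -0.3]
grip_width: 0.261
```

```bash
python3 -c "
from h import *
plan((.5443,.1264,.078,-31),step=2)"
```

```text
at [0.5444 0.1265 0.0775] yaw -31.0 tilt 0.65 clock 4.75 F [ 0.1  0.2 -0.3] grip 2.23
to (0.5443, 0.1264, 0.078, -31) rows 1
[[-0.0, 0.01, -0.05], -0.0],
```

Emit:
{"api": "servo_tool", "payload": {
  "deltas": [
    [[0,0,0],0,0.5],
    [[0,0,0],0,0.5],
    [[0,0,0],0,0.5]
  ]
}}

```text
clock: 5.0
position: [0.5443, 0.1265, 0.0775]
ee_rot: [0.964, -0.267, 0.005, -0.003]
ft_force: [0.5, 0.1, -0.2]
grip_width: 0.262
```

```bash
python3 -c "
from h import *
p,d=eyes.camera('wrist');cv2.imwrite('pics/w4.png',p[250:450,200:440])"
```

```text
(no output)
```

View pics/w4.png

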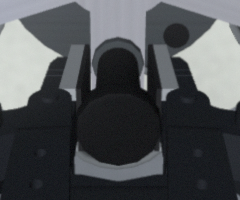

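Emit:
{"api": "servo_tool", "payload": {
  "deltas": [
    [[0,0,-0.4],0,0.5],
    [[0,0,-0.3],0,0.5],
    [[0,0,0],0,0.5]
  ]
}}

```text
clock: 5.3
position: [0.5441, 0.1265, 0.084]
ee_rot: [0.964, -0.267, 0.004, -0.003]
ft_force: [3.5, 0.9, -7.4]
grip_width: 0.263
```

```bash
python3 -c "
from h import *
plan((.5443,.1264,.09,-31),step=2)
p,d=eyes.camera('side');C=cam('side');P=cloud(C,d);u,v=proj(C,[(.544,.1265,.12)])[0].astype(int);print(u,v)
cv2.imwrite('pics/s4.png',cv2.resize(p[v-40:v+60,u-70:u+70],None,fx=5,fy=5,interpolation=2))"
```

```text
at [0.5441 0.1265 0.084 ] yaw -31.0 tilt 0.64 clock 5.3 F [ 3.5  0.9 -7.4] grip 2.24
to (0.5443, 0.1264, 0.09, -31) rows 1
[[0.02, -0.0, -0.6], -0.0], 
285 255
```

View pics/s4.png

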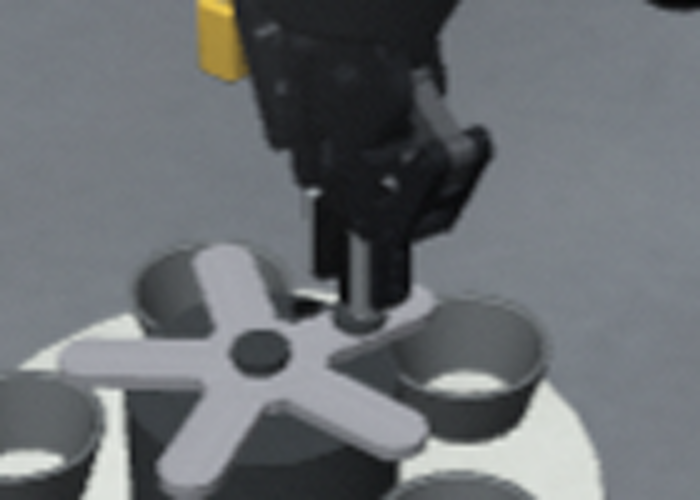

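Emit:
{"api": "servo_tool", "payload": {
  "deltas": [
    [[0,0,-0.4],0,0.5],
    [[0,0,-0.35],0,0.5],
    [[0,0,0],0,0.5]
  ]
}}

```text
clock: 5.6
position: [0.544, 0.1266, 0.091]
ee_rot: [0.964, -0.267, 0.004, -0.004]
ft_force: [3.5, 1.3, -9.1]
grip_width: 0.26
```

```bash
cat > arc.py <<'E'
from h import *
import sys
def arc(tot,n,z,c=np.array([.566,.163]),r=.0427):
    o=telemetry.get_obs();p=o['position'];M=R.from_quat(o['ee_rot']).as_matrix();yaw=np.degrees(np.arctan2(M[1,0],M[0,0]))
    a0=np.degrees(np.arctan2(*(p[:2]-c)[::-1]));print("angle now",a0.round(1),"radius",np.hypot(*(p[:2]-c)).round(4))
    plan(*[(*(c+r*np.array([np.cos(np.radians(a0+tot*i/n)),np.sin(np.radians(a0+tot*i/n))])),z,yaw+tot*i/n) for i in range(1,n+1)])
arc(float(sys.argv[1]),int(sys.argv[2]),float(sys.argv[3]))
E
python3 arc.py 36 8 .091
```

```text
angle now -121.1 radius 0.0426
at [0.544  0.1266 0.091 ] yaw -31.0 tilt 0.64 clock 5.6 F [ 3.5  1.3 -9.1] grip 2.22
to (np.float64(0.5468807548682773), np.float64(0.12481958007573651), 0.091, np.float64(-26.507182187082837)) rows 1
[[0.34, 0.0, 0.0], -0.079], 
to (np.float64(0.5499352943420599), np.float64(0.12343719888425808), 0.091, np.float64(-22.007182187082837)) rows 1
[[0.33, -0.01, 0.0], -0.078], 
to (np.float64(0.5530888780682806), np.float64(0.12229873551762457), 0.091, np.float64(-17.507182187082837)) rows 1
[[0.34, -0.01, 0.0], -0.079], 
to (np.float64(0.556322063154594), np.float64(0.12141120898106879), 0.091, np.float64(-13.007182187082837)) rows 1
[[0.33, -0.02, 0.0], -0.078], 
to (np.float64(0.5596149159398), np.float64(0.12078009117082109), 0.091, np.float64(-8.507182187082837)) rows 1
[[0.34, -0.01, 0.0], -0.079], 
to (np.float64(0.5629471348914928), np.float64(0.12040927313804964), 0.091, np.float64(-4.007182187082837)) rows 1
[[0.33, -0.01, 0.0], -0.078], 
to (np.float64(0.5662981757717604), np.float64(0.12030104109923598), 0.091, np.float64(0.4928178129171634)) rows 1
[[0.34, -0.02, 0.0], -0.079], 
to (np.float64(0.5696473782992416), np.float64(0.12045606234089021), 0.091, np.float64(4.992817812917163)) rows 1
[[0.33, -0.01, 0.0], -0.078],
```

Emit:
{"api": "servo_tool", "payload": {
  "deltas": [
    [[0.34,0,0],-0.079,0.5],
    [[0.34,-0.01,0],-0.079,0.5],
    [[0.34,-0.01,0],-0.079,0.5],
    [[0.34,-0.01,0],-0.079,0.5]
  ]
}}

```text
clock: 5.93
position: [0.5561, 0.1215, 0.0906]
ee_rot: [0.994, -0.107, 0.004, -0.003]
ft_force: [3.7, 1.3, -8.9]
grip_width: 0.258
```

```bash
python3 arc.py 20 5 .091
```

```text
angle now -103.4 radius 0.0427
at [0.5561 0.1215 0.0906] yaw -12.3 tilt 0.62 clock 5.93 F [ 3.7  1.3 -8.9] grip 2.21
to (np.float64(0.5589985190313407), np.float64(0.12087792426475755), 0.091, np.float64(-8.331279662613477)) rows 1
[[0.3, -0.0, -0.04], -0.07], 
to (np.float64(0.5619538617571607), np.float64(0.1204921329008402), 0.091, np.float64(-4.331279662613477)) rows 1
[[0.3, -0.01, -0.0], -0.07], 
to (np.float64(0.5649289168617833), np.float64(0.12031343559255409), 0.091, np.float64(-0.3312796626134773)) rows 1
[[0.29, -0.0, -0.0], -0.069], 
to (np.float64(0.5679091901757904), np.float64(0.12034270293522262), 0.091, np.float64(3.6687203373865227)) rows 1
[[0.3, -0.0, -0.0], -0.07], 
to (np.float64(0.5708801621071723), np.float64(0.12057979234129423), 0.091, np.float64(7.668720337386523)) rows 1
[[0.3, -0.01, -0.0], -0.07],
```

Emit:
{"api": "servo_tool", "payload": {
  "deltas": [
    [[0.3,0,-0.04],-0.07,0.5],
    [[0.3,-0.01,0],-0.07,0.5],
    [[0.3,0,0],-0.06,0.5],
    [[0.3,0,0],-0.06,0.5],
    [[0.12,0,0],-0.04,0.5],
    [[0,0,0],0,0.5]
  ]
}}

```text
clock: 6.43
position: [0.5691, 0.1207, 0.0891]
ee_rot: [0.999, 0.052, 0.003, -0.004]
ft_force: [4.4, 1.3, -8.3]
grip_width: 0.262
```

```bash
python3 arc.py 1 1 .091
```

```text
angle now -85.8 radius 0.0425
at [0.5691 0.1207 0.0891] yaw 6.0 tilt 0.56 clock 6.43 F [ 4.4  1.3 -8.3] grip 2.24
to (np.float64(0.5698622834247893), np.float64(0.12047503360675524), 0.091, np.float64(6.971785156565639)) rows 1
[[0.07, 0.03, -0.19], -0.017],
```

Emit:
{"api": "servo_tool", "payload": {
  "deltas": [
    [[0.06,0,0],0,0.5],
    [[0,0,0.4],0,0.5],
    [[0,0,0.4],0,0.5],
    [[0,0,0.3],0,0.5],
    [[0,0,0],0,0.5]
  ]
}}

```text
clock: 6.85
position: [0.5698, 0.1207, 0.0775]
ee_rot: [0.999, 0.051, 0.003, -0.003]
ft_force: [1.5, -0.2, -0.6]
grip_width: 0.261
```

```bash
python3 arc.py 1 1 .0775
```

```text
angle now -84.9 radius 0.0424
at [0.5698 0.1207 0.0775] yaw 5.8 tilt 0.55 clock 6.85 F [ 1.5 -0.2 -0.6] grip 2.23
to (np.float64(0.5705219781276717), np.float64(0.12054011641781318), 0.0775, np.float64(6.820688629949291)) rows 1
[[0.07, 0.03, -0.0], -0.017],
```

Snapped in, with no vertical force left. Release, rise and re-check the pots.

Emit:
{"api": "servo_tool", "payload": {
  "deltas": [
    [[0,0,0],0,4.5],
    [[0,0,0],0,4.5],
    [[0,0,0],0,4.5],
    [[0,0,-2],0,4.5],
    [[0,0,-3],0,4.5],
    [[0,0,-3],0,4.5],
    [[0,0,-3.5],0,6],
    [[0,0,-3],0,6],
    [[0,0,0],0,6]
  ]
}}

```text
clock: 7.6
position: [0.5665, 0.1197, 0.2284]
ee_rot: [0.999, 0.051, 0.001, -0.002]
ft_force: [-0.2, 0.4, 0.2]
grip_width: 0.701
```

```bash
cat > pots.py <<'E'
from h import *
def pots():
    p,d=eyes.camera("scene");C=cam("scene");P=cloud(C,d);hsv=cv2.cvtColor(p,cv2.COLOR_BGR2HSV)
    P2=np.nan_to_num(P)
    lo=(hsv[...,1]<40)&(hsv[...,2]>135)&(P2[...,2]>.03)&(P2[...,2]<.13)&(P2[...,0]>.3)&(P2[...,0]<.95)&(P2[...,1]<.06)
    k,lab,st,ce=cv2.connectedComponentsWithStats(lo.astype(np.uint8))
    for i in range(1,k):
        if st[i,4]<60: continue
        q=P[lab==i];hd=q[q[:,2]>.08];uv=np.argwhere((lab==i)&(P2[...,2]>.08))[:,::-1]
        print("pot px",ce[i].round(),"head",hd.mean(0).round(4) if len(hd) else None,"plane",plane(C,[uv.mean(0)],.09).round(4))
    g=(hsv[...,0]>45)&(hsv[...,0]<75)&(hsv[...,1]>150)&(P2[...,2]>.08)&(P2[...,2]<.1)&(P2[...,0]>.2);b=(hsv[...,2]<60)&(P2[...,2]>.08)&(P2[...,2]<.1)&(P2[...,1]<0)&(P2[...,0]>.35)
    for m in(g,b):
        k,l,s,c=cv2.connectedComponentsWithStats(m.astype(np.uint8))
        for i in range(1,k):
            if s[i,4]>20:print("decoy",P[l==i].mean(0).round(3))
    cv2.imwrite('pics/sc_last.png',p)
if __name__=="__main__":
    pots()
    p,d=eyes.camera('wrist');C=cam('wrist');P=cloud(C,d);z=P[...,2];m=(z>.11)&(z<.14)
    k,l,s,c=cv2.connectedComponentsWithStats(m.astype(np.uint8))
    for i in range(1,k):
        if s[i,4]>300: print("wrist high",s[i],np.nanmedian(P[l==i],0).round(4))
    plan((.45,.0,.25,5))
E
python3 pots.py
```

```text
pot px [242. 221.] head [ 0.4254 -0.1455  0.0915] plane [[ 0.4237 -0.1456  0.09  ]]
pot px [204. 223.] head [ 0.4273 -0.2361  0.0915] plane [[ 0.4256 -0.2364  0.09  ]]
pot px [147. 252.] head [ 0.5183 -0.3637  0.0916] plane [[ 0.5167 -0.3643  0.09  ]]
decoy [ 0.562 -0.256  0.091]
wrist high [ 305  223   39   39 1203] [0.5685 0.1206 0.1177]
at [0.5651 0.1189 0.2237] yaw 5.9 tilt 0.3 clock 7.7 F [-0.3  0.2 -0.6] grip 6.03
to (0.45, 0.0, 0.25, 5) rows 4
[[-3.2, 2.7, -0.7], 0.004], [[-3.1, 2.7, -0.6], 0.004], [[-3.2, 2.7, -0.7], 0.004], [[-3.1, 2.63, -0.63], 0.004],
```

```bash
python3 -c "
from h import *
plan((.424,-.145,.17,-15))"
```

```text
at [0.5651 0.1189 0.2237] yaw 5.9 tilt 0.3 clock 7.7 F [-0.3  0.2 -0.6] grip 6.03
to (0.424, -0.145, 0.17, -15) rows 8
[[-2.1, 3.1, 0.7], 0.046], [[-1.9, 3.2, 0.7], 0.046], [[-1.8, 3.3, 0.7], 0.046], [[-1.7, 3.4, 0.7], 0.046], [[-1.5, 3.4, 0.6], 0.046], [[-1.3, 3.5, 0.7], 0.046], [[-1.2, 3.5, 0.6], 0.046], [[-0.97, 3.62, 0.67], 0.046],
```

Emit:
{"api": "servo_tool", "payload": {
  "deltas": [
    [[-2.1,3.1,0.6],0.046,5],
    [[-1.9,3.2,0.6],0.046,5],
    [[-1.8,3.3,0.6],0.046,5],
    [[-1.7,3.4,0.6],0.046,5],
    [[-1.5,3.4,0.6],0.046,5],
    [[-1.3,3.5,0.6],0.046,5],
    [[-1.2,3.5,0.6],0.046,5],
    [[-0.6,2.0,0.5],0.046,5],
    [[0,0,0],0,5],
    [[0,0,0],0,5]
  ]
}}

```text
clock: 8.53
position: [0.4141, -0.1378, 0.1602]
ee_rot: [0.99, -0.142, -0.011, -0.005]
ft_force: [0.6, 0.8, 0.6]
grip_width: 0.586
```

```bash
cat > near.py <<'E'
from h import *
import sys
x,y,zt=map(float,sys.argv[1:4]);zd=float(sys.argv[4])
p,d=eyes.camera('wrist');C=cam('wrist');P=cloud(C,d);z=P[...,2];u,v=proj(C,[(x,y,zt)])[0]
m=(np.abs(z-zt)<.006)&(np.hypot(P[...,0]-x,P[...,1]-y)<.035);q=P[m];print("px",u.round(),v.round(),"n",m.sum())
if m.sum()>50:
    ct=max(cv2.findContours(m.astype(np.uint8),0,1)[0],key=cv2.contourArea);c,r=cv2.minEnclosingCircle(ct);w=plane(C,[c],zt)[0];print("head",q.mean(0).round(4),"circle",w.round(4),r,"r px");plan((*w[:2],zd,None),step=2)
else: plan((x,y,zd,None),step=2)
cv2.imwrite('pics/near.png',p)
E
python3 near.py .424 -.1455 .092 .12
```

```text
px 342.0 270.0 n 2121
head [ 0.4239 -0.1458  0.0918] circle [ 0.4239 -0.1457  0.092 ] 26.407867431640625 r px
at [ 0.4141 -0.1376  0.16  ] yaw -16.3 tilt 1.45 clock 8.58 F [-0.2 -0.7 -0.8] grip 4.96
to (np.float64(0.4239018305151588), np.float64(-0.14568938990760233), 0.12, None) rows 3
[[0.4, 0.2, 1.3], -0.0], [[0.4, 0.1, 1.4], -0.0], [[0.36, 0.2, 1.3], -0.0],
```

Emit:
{"api": "servo_tool", "payload": {
  "deltas": [
    [[0.7,0.3,0],0,5],
    [[0.5,0.2,1.5],0,5],
    [[0,0,2.0],0,5],
    [[0,0,2.0],0,5],
    [[0,0,1.5],0,5],
    [[0,0,1.5],0,5],
    [[0,0,1.0],0,5],
    [[0,0,0],0,5]
  ],
  "force": 60
}}

```text
clock: 9.25
position: [0.4315, -0.1376, 0.0606]
ee_rot: [0.991, -0.132, -0.009, -0.006]
ft_force: [-0.5, 0.2, -0.8]
grip_width: 0.582
```

```bash
python3 -c "
from h import *
plan((.4239,-.1457,.05,None),step=2)"
```

```text
at [ 0.4315 -0.1376  0.0606] yaw -15.2 tilt 1.29 clock 9.25 F [-0.5  0.2 -0.8] grip 4.97
to (0.4239, -0.1457, 0.05, None) rows 1
[[-0.52, 0.98, 1.06], -0.0],
```

Emit:
{"api": "servo_tool", "payload": {
  "deltas": [
    [[-0.5,0.9,0.5],0,5],
    [[0,0,0],0,5],
    [[0,0,0.5],0,5],
    [[0,0,0],0,5]
  ]
}}

```text
clock: 9.58
position: [0.4255, -0.1447, 0.0512]
ee_rot: [0.991, -0.13, -0.008, -0.006]
ft_force: [-0.8, -0.4, 0.4]
grip_width: 0.585
```

```bash
python3 -c "
from h import *
plan((.4239,-.1457,.05,None),step=2)"
```

```text
at [ 0.4255 -0.1447  0.0512] yaw -15.0 tilt 1.22 clock 9.58 F [-0.8 -0.4  0.4] grip 5.0
to (0.4239, -0.1457, 0.05, None) rows 1
[[-0.13, 0.13, 0.12], -0.0],
```

Emit:
{"api": "servo_tool", "payload": {
  "deltas": [
    [[-0.15,0.12,0.1],0,3],
    [[0,0,0],0,1],
    [[0,0,0],0,0.5],
    [[0,0,0],0,0.5],
    [[0,0,0],0,0.5],
    [[0,0,0],0,0.5],
    [[0,0,0],0,0.5],
    [[0,0,-2],0,0.5],
    [[0,0,-3],0,0.5],
    [[0,0,-3],0,0.5],
    [[0,0,-3],0,0.5],
    [[0,0,-2],0,0.5]
  ]
}}

```text
clock: 10.58
position: [0.4221, -0.1459, 0.1813]
ee_rot: [0.991, -0.13, -0.013, -0.008]
ft_force: [1.4, 0.2, -2.1]
grip_width: 0.319
```

```bash
python3 -c "
from h import *
a=np.radians(-121.1);c=np.array([.566,.163])
for k in range(5):
  t=a+k*1.2566;print(k+1,(c+.09*np.array([np.cos(t),np.sin(t)])).round(4))
plan((.5,0.1,.2,-5))
p,d=eyes.camera('wrist');cv2.imwrite('pics/w5.png',p)
"
```

```text
1 [0.5195 0.0859]
2 [0.6249 0.095 ]
3 [0.6489 0.198 ]
4 [0.5583 0.2527]
5 [0.4783 0.1834]
at [ 0.4221 -0.1459  0.1813] yaw -14.9 tilt 1.77 clock 10.58 F [ 1.4  0.2 -2.1] grip 2.72
to (0.5, 0.1, 0.2, -5) rows 8
[[0.1, -3.2, -0.2], -0.022], [[0.2, -3.2, -0.2], -0.022], [[0.3, -3.2, -0.2], -0.022], [[0.4, -3.2, -0.3], -0.022], [[0.4, -3.2, -0.2], -0.022], [[0.5, -3.2, -0.3], -0.022], [[0.6, -3.2, -0.2], -0.022], [[0.68, -3.16, -0.27], -0.022],
```

View pics/w5.png

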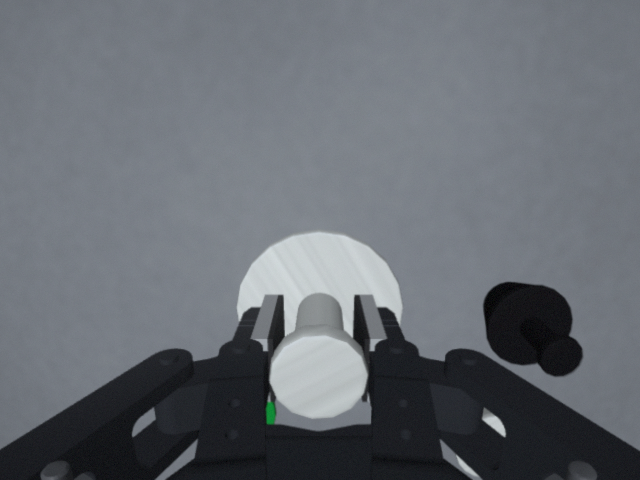

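The pot is held by its knob and hangs straight. I'll carry it to seat 3.

```bash
python3 -c "
from h import *
plan((.649,.198,.2,0))"
```

```text
at [ 0.4237 -0.1465  0.1845] yaw -14.9 tilt 1.52 clock 10.63 F [ 2.4 -0.   2. ] grip 2.72
to (0.649, 0.198, 0.2, 0) rows 10
[[1.3, -3.9, -0.2], -0.026], [[1.4, -3.9, -0.2], -0.026], [[1.5, -3.8, -0.1], -0.026], [[1.6, -3.8, -0.2], -0.026], [[1.7, -3.8, -0.1], -0.026], [[1.8, -3.7, -0.2], -0.026], [[1.9, -3.7, -0.1], -0.026], [[1.9, -3.6, -0.2], -0.026], [[2.1, -3.5, -0.1], -0.026], [[2.12, -3.52, -0.15], -0.026],
```

Emit:
{"api": "servo_tool", "payload": {
  "deltas": [
    [[0.5,-1.5,-0.3],-0.02,0.5],
    [[1.0,-2.6,-0.4],-0.02,0.5],
    [[1.0,-2.6,-0.4],-0.02,0.5],
    [[1.0,-2.6,-0.2],-0.02,0.5],
    [[1.1,-2.6,0],-0.02,0.5],
    [[1.1,-2.6,0],-0.02,0.5],
    [[1.2,-2.6,0],-0.02,0.5],
    [[1.3,-2.6,0],-0.02,0.5],
    [[1.3,-2.6,0],-0.02,0.5],
    [[1.4,-2.6,0],-0.02,0.5],
    [[1.4,-2.6,0],-0.02,0.5],
    [[1.4,-2.6,0],-0.02,0.5]
  ]
}}

```text
clock: 11.63
position: [0.609, 0.1424, 0.1948]
ee_rot: [1.0, -0.01, -0.011, -0.007]
ft_force: [0.2, 0.2, -1.8]
grip_width: 0.316
```

```bash
python3 -c "
from h import *
plan((.649,.198,.19,0),step=2)"
```

```text
at [0.609  0.1424 0.1948] yaw -1.1 tilt 1.49 clock 11.63 F [ 0.2  0.2 -1.8] grip 2.7
to (0.649, 0.198, 0.19, 0) rows 3
[[1.3, -1.9, 0.2], -0.007], [[1.3, -1.9, 0.1], -0.007], [[1.33, -1.81, 0.18], -0.007],
```

Emit:
{"api": "servo_tool", "payload": {
  "deltas": [
    [[1.2,-1.8,0.2],0,0.5],
    [[1.2,-1.8,0.2],0,0.5],
    [[0.7,-1.0,0.2],0,0.5],
    [[0.2,-0.3,0],0,0.5],
    [[0,0,0],0,0.5],
    [[0,0,0],0,0.5]
  ]
}}

```text
clock: 12.13
position: [0.642, 0.2054, 0.1816]
ee_rot: [1.0, -0.003, -0.015, -0.01]
ft_force: [0.2, -1.0, -1.6]
grip_width: 0.317
```

```bash
python3 -c "
from h import *
plan((.649,.198,.12,0),step=2)
p,d=eyes.camera('wrist');cv2.imwrite('pics/w6.png',p);C=cam('wrist');P=cloud(C,d);z=P[...,2]
# hub and plunger check
for n,(x,y,zz,r) in dict(hub=(.566,.163,.076,.012),plunger=(.5698,.1207,.12,.016)).items():
  m=(abs(z-zz)<.004)&(np.hypot(P[...,0]-x,P[...,1]-y)<r*1.6);print(n,m.sum(),P[m].mean(0) if m.any() else '')
print(proj(C,[(.566,.163,.076),(.649,.198,.038)]))
"
```

```text
at [0.642  0.2054 0.1816] yaw -0.4 tilt 2.1 clock 12.13 F [ 0.2 -1.  -1.6] grip 2.71
to (0.649, 0.198, 0.12, 0) rows 4
[[0.2, 0.2, 1.5], -0.002], [[0.2, 0.2, 1.6], -0.002], [[0.2, 0.2, 1.5], -0.002], [[0.1, 0.13, 1.56], -0.002], 
hub 770 [0.56623759 0.16259905 0.07591536]
plunger 0 
[[212.14301694 305.51365585]
 [333.54365323 242.32510383]]
```

View pics/w6.png

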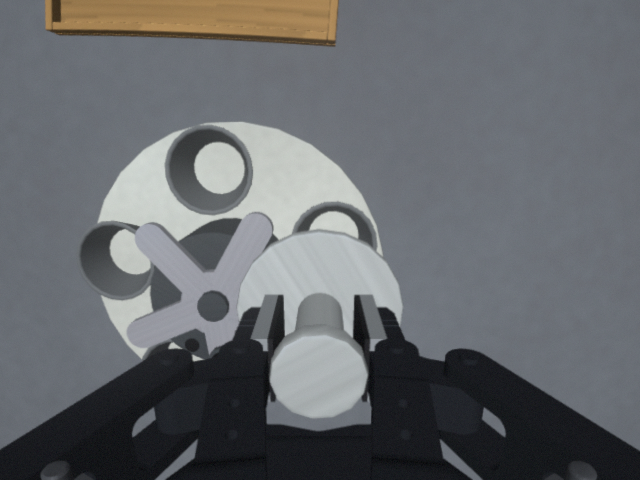

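Emit:
{"api": "servo_tool", "payload": {
  "deltas": [
    [[0.7,0.7,0],0,0.5],
    [[0.2,0.2,1.5],0,0.5],
    [[0,0,1.5],0,0.5],
    [[0,0,1.5],0,0.5],
    [[0,0,0],0,0.5]
  ]
}}

```text
clock: 12.6
position: [0.6518, 0.1891, 0.1339]
ee_rot: [1.0, -0.007, -0.013, -0.009]
ft_force: [-0.1, -1.1, -2.7]
grip_width: 0.317
```

```bash
python3 -c "
from h import *
plan((.649,.1985,.065,0),step=1.5)"
```

```text
at [0.6518 0.1891 0.1339] yaw -0.8 tilt 1.81 clock 12.6 F [-0.1 -1.1 -2.7] grip 2.71
to (0.649, 0.1985, 0.065, 0) rows 5
[[-0.1, -0.2, 1.4], -0.003], [[-0.0, -0.2, 1.4], -0.003], [[-0.1, -0.2, 1.4], -0.003], [[-0.0, -0.2, 1.3], -0.003], [[-0.09, -0.14, 1.39], -0.003],
```

Emit:
{"api": "servo_tool", "payload": {
  "deltas": [
    [[-0.2,-0.8,0],0,0.5],
    [[0,0,0],0,0.5],
    [[0,0,0],0,0.5]
  ]
}}

```text
clock: 12.85
position: [0.6503, 0.1948, 0.1336]
ee_rot: [1.0, -0.009, -0.013, -0.008]
ft_force: [0.4, -0.4, -1.4]
grip_width: 0.312
```

```bash
python3 -c "
from h import *
plan((.649,.1985,.065,0),step=1.5)"
```

```text
at [0.6503 0.1948 0.1336] yaw -1.0 tilt 1.8 clock 12.85 F [ 0.4 -0.4 -1.4] grip 2.67
to (0.649, 0.1985, 0.065, 0) rows 5
[[-0.0, -0.1, 1.4], -0.003], [[-0.0, -0.1, 1.4], -0.003], [[-0.0, -0.1, 1.4], -0.003], [[-0.1, -0.0, 1.3], -0.003], [[-0.03, -0.07, 1.36], -0.003],
```

Emit:
{"api": "servo_tool", "payload": {
  "deltas": [
    [[0,-0.1,1.4],0,0.5],
    [[0,-0.1,1.4],0,0.5],
    [[0,-0.1,1.2],0,0.5],
    [[0,0,0],0,0.5]
  ]
}}

```text
clock: 13.18
position: [0.65, 0.1995, 0.0917]
ee_rot: [1.0, -0.009, -0.012, -0.009]
ft_force: [-0.7, -0.4, -2.5]
grip_width: 0.316
```

```bash
python3 -c "
from h import *
plan((.649,.1985,.065,0),step=1.5)"
```

```text
at [0.65   0.1995 0.0917] yaw -1.0 tilt 1.66 clock 13.18 F [-0.7 -0.4 -2.5] grip 2.7
to (0.649, 0.1985, 0.065, 0) rows 2
[[-0.0, 0.1, 1.3], -0.008], [[-0.1, -0.0, 1.37], -0.008],
```

Emit:
{"api": "servo_tool", "payload": {
  "deltas": [
    [[0,0.05,1.2],0,0.5],
    [[0,0,1.2],0,0.5],
    [[0,0,0.3],0,0.5],
    [[0,0,0],0,0.5]
  ]
}}

```text
clock: 13.52
position: [0.6487, 0.1994, 0.061]
ee_rot: [1.0, -0.008, -0.013, -0.008]
ft_force: [-1.2, -0.7, 10.4]
grip_width: 0.315
```

```bash
python3 -c "
from h import *
plan((.649,.1985,.062,0),step=1.5)"
```

```text
at [0.6487 0.1994 0.061 ] yaw -1.0 tilt 1.72 clock 13.52 F [-1.2 -0.7 10.4] grip 2.69
to (0.649, 0.1985, 0.062, 0) rows 1
[[0.03, 0.09, -0.1], -0.017],
```

Contact came at the home height, so I'll release and go up.

Emit:
{"api": "servo_tool", "payload": {
  "deltas": [
    [[0,0,-0.1],0,3.5],
    [[0,0,0],0,5],
    [[0,0,0],0,5],
    [[0,0,0],0,5],
    [[0,0,-1],0,5],
    [[0,0,-2],0,5],
    [[0,0,-3],0,5],
    [[0,0,-3],0,5],
    [[0,0,-2],0,5],
    [[0,0,0],0,5]
  ]
}}

```text
clock: 14.35
position: [0.6519, 0.1981, 0.1815]
ee_rot: [1.0, -0.008, -0.011, -0.009]
ft_force: [0.7, -0.0, 1.2]
grip_width: 0.585
```

```bash
python3 near.py .6489 .198 .104 .2; python3 -c "
from pots import *
pots()
plan((.4255,-.236,.17,-15))"
```

```text
px 316.0 259.0 n 1924
head [0.6493 0.1981 0.1011] circle [0.6494 0.1988 0.104 ] 25.350324630737305 r px
at [0.6516 0.198  0.18  ] yaw -0.9 tilt 1.72 clock 14.4 F [-0.2  0.9 -0. ] grip 5.01
to (np.float64(0.6493959417575133), np.float64(0.19881927537702354), 0.2, None) rows 1
[[-0.22, -0.08, -2.0], -0.0], 
pot px [204. 223.] head [ 0.4275 -0.236   0.0918] plane [[ 0.4256 -0.2364  0.09  ]]
pot px [147. 252.] head [ 0.5182 -0.364   0.0913] plane [[ 0.5169 -0.3645  0.09  ]]
decoy [ 0.562 -0.256  0.091]
at [0.6509 0.1976 0.1777] yaw -0.9 tilt 1.8 clock 14.45 F [-0.6 -0.5 -0.1] grip 5.0
to (0.4255, -0.236, 0.17, -15) rows 13
[[-1.7, 3.4, 0.1], 0.019], [[-1.6, 3.4, 0.1], 0.019], [[-1.6, 3.4, 0.1], 0.019], [[-1.5, 3.5, 0.0], 0.019], [[-1.4, 3.5, 0.1], 0.019], [[-1.3, 3.5, 0.0], 0.019], [[-1.3, 3.5, 0.1], 0.019], [[-1.2, 3.5, 0.0], 0.019], [[-1.2, 3.6, 0.1], 0.019], [[-1.1, 3.6, 0.0], 0.019], [[-1.0, 3.6, 0.1], 0.019], [[-0.9, 3.6, 0.0], 0.019], [[-0.9, 3.69, 0.07], 0.019],
```

Emit:
{"api": "servo_tool", "payload": {
  "deltas": [
    [[-0.8,1.7,-1],0.02,5],
    [[-1.6,3.4,-0.5],0.02,5],
    [[-1.6,3.4,0],0.02,5],
    [[-1.5,3.5,0],0.02,5],
    [[-1.4,3.5,0],0.02,5],
    [[-1.3,3.5,0],0.02,5],
    [[-1.3,3.5,0],0.02,5],
    [[-1.2,3.5,0],0.02,5],
    [[-1.2,3.5,0],0.02,5],
    [[-1.1,3.5,0],0.02,5],
    [[-1.0,3.5,0],0.02,5],
    [[-0.9,3.5,0],0.02,5]
  ]
}}

```text
clock: 15.45
position: [0.4344, -0.188, 0.1789]
ee_rot: [0.991, -0.128, -0.024, -0.009]
ft_force: [0.2, -0.6, 0.2]
grip_width: 0.584
```

```bash
python3 -c "
from h import *
plan((.4256,-.2364,.16,None),step=2)"
```

```text
at [ 0.4344 -0.188   0.1789] yaw -14.7 tilt 2.93 clock 15.45 F [ 0.2 -0.6  0.2] grip 4.99
to (0.4256, -0.2364, 0.16, None) rows 3
[[0.1, 1.6, 0.6], -0.0], [[0.1, 1.7, 0.6], -0.0], [[0.18, 1.6, 0.69], -0.0],
```

Emit:
{"api": "servo_tool", "payload": {
  "deltas": [
    [[0.1,1.6,0.6],0,5],
    [[0.1,1.6,0.4],0,5],
    [[0,0.6,0.2],0,5],
    [[0,0,0],0,5],
    [[0,0,0],0,5]
  ]
}}

```text
clock: 15.87
position: [0.4172, -0.2339, 0.1622]
ee_rot: [0.99, -0.136, -0.028, -0.009]
ft_force: [-0.2, 0.4, 0.3]
grip_width: 0.583
```

```bash
python3 near.py .4256 -.2364 .092 .12
```

```text
px 341.0 263.0 n 2122
head [ 0.4265 -0.2362  0.092 ] circle [ 0.4264 -0.2363  0.092 ] 26.40705108642578 r px
at [ 0.4174 -0.2335  0.1623] yaw -15.6 tilt 3.35 clock 15.92 F [ 0.1  0.2 -0. ] grip 5.0
to (np.float64(0.4264028173341209), np.float64(-0.23629703724563422), 0.12, None) rows 3
[[0.3, 0.0, 1.4], -0.0], [[0.3, 0.0, 1.4], -0.0], [[0.34, 0.02, 1.43], -0.0],
```

Emit:
{"api": "servo_tool", "payload": {
  "deltas": [
    [[0.8,0,0],0,5],
    [[0.1,0,1.4],0,5],
    [[0.1,0,1.4],0,5],
    [[0.1,0,1.4],0,5],
    [[0,0,0],0,5],
    [[0,0,0],0,5]
  ]
}}

```text
clock: 16.42
position: [0.4332, -0.229, 0.1202]
ee_rot: [0.991, -0.13, -0.025, -0.01]
ft_force: [-0.1, 0.3, 0.0]
grip_width: 0.582
```

```bash
python3 -c "
from h import *
plan((.4264,-.2363,.05,None),step=2)"
```

```text
at [ 0.4332 -0.229   0.1202] yaw -14.9 tilt 3.1 clock 16.42 F [-0.1  0.3  0. ] grip 4.97
to (0.4264, -0.2363, 0.05, None) rows 4
[[-0.1, 0.2, 1.8], -0.0], [[-0.1, 0.2, 1.7], -0.0], [[-0.1, 0.2, 1.8], -0.0], [[-0.17, 0.28, 1.72], -0.0],
```

Emit:
{"api": "servo_tool", "payload": {
  "deltas": [
    [[-0.3,0.8,0],0,5],
    [[0,0,0],0,5],
    [[0,0,1.6],0,5],
    [[0,0,1.6],0,5],
    [[0,0,1.6],0,5],
    [[0,0,0.8],0,5],
    [[0,0,0],0,5]
  ]
}}

```text
clock: 17.0
position: [0.4295, -0.2368, 0.0685]
ee_rot: [0.991, -0.129, -0.021, -0.007]
ft_force: [-0.2, 0.2, 0.0]
grip_width: 0.582
```

```bash
python3 -c "
from h import *
plan((.4264,-.2363,.05,None),step=2)"
```

```text
at [ 0.4295 -0.2368  0.0685] yaw -14.8 tilt 2.55 clock 17.0 F [-0.2  0.2  0. ] grip 4.97
to (0.4264, -0.2363, 0.05, None) rows 1
[[-0.31, 0.03, 1.85], -0.0],
```

Emit:
{"api": "servo_tool", "payload": {
  "deltas": [
    [[-0.15,0,1.0],0,5],
    [[0,0,0.9],0,5],
    [[0,0,0.2],0,5],
    [[0,0,0],0,5]
  ]
}}

```text
clock: 17.33
position: [0.4281, -0.237, 0.0479]
ee_rot: [0.991, -0.13, -0.02, -0.007]
ft_force: [0.4, -0.7, -0.2]
grip_width: 0.579
```

```bash
python3 -c "
from h import *
plan((.4264,-.2363,.05,None),step=2)"
```

```text
at [ 0.4281 -0.237   0.0479] yaw -14.9 tilt 2.38 clock 17.33 F [ 0.4 -0.7 -0.2] grip 4.95
to (0.4264, -0.2363, 0.05, None) rows 1
[[-0.18, -0.02, -0.21], -0.0],
```

Emit:
{"api": "servo_tool", "payload": {
  "deltas": [
    [[-0.15,0,-0.15],0,3],
    [[0,0,0],0,1],
    [[0,0,0],0,0.5],
    [[0,0,0],0,0.5],
    [[0,0,0],0,0.5],
    [[0,0,0],0,0.5],
    [[0,0,0],0,0.5],
    [[0,0,-2],0,0.5],
    [[0,0,-3],0,0.5],
    [[0,0,-3],0,0.5],
    [[0,0,-3],0,0.5],
    [[0,0,-3],0,0.5]
  ]
}}

```text
clock: 18.33
position: [0.4274, -0.2366, 0.1882]
ee_rot: [0.991, -0.129, -0.026, -0.01]
ft_force: [0.8, -0.8, -2.3]
grip_width: 0.311
```

```bash
python3 -c "
from h import *
plan((.5583,.2527,.2,0),step=2.8)"
```

```text
at [ 0.4274 -0.2366  0.1882] yaw -14.8 tilt 3.22 clock 18.33 F [ 0.8 -0.8 -2.3] grip 2.66
to (0.5583, 0.2527, 0.2, 0) rows 18
[[0.0, -2.8, -0.1], -0.014], [[0.0, -2.8, -0.1], -0.014], [[0.1, -2.8, -0.1], -0.014], [[0.1, -2.8, -0.1], -0.014], [[0.2, -2.8, -0.1], -0.014], [[0.2, -2.8, -0.1], -0.014], [[0.2, -2.8, -0.0], -0.014], [[0.3, -2.8, -0.1], -0.014], [[0.3, -2.8, -0.0], -0.014], [[0.4, -2.8, -0.1], -0.014], [[0.4, -2.8, -0.0], -0.014], [[0.4, -2.8, -0.1], -0.014], [[0.5, -2.8, -0.0], -0.014], [[0.5, -2.8, -0.1], -0.014], [[0.6, -2.7, -0.0], -0.014], [[0.6, -2.8, -0.1], -0.014], [[0.7, -2.7, -0.0], -0.014], [[0.66, -2.73, -0.08], -0.014],
```

Emit:
{"api": "servo_tool", "payload": {
  "deltas": [
    [[0.0,-1.5,-0.5],-0.014,0.5],
    [[0.0,-2.8,-0.4],-0.014,0.5],
    [[0.1,-3,-0.2],-0.014,0.5],
    [[0.1,-3,0],-0.014,0.5],
    [[0.2,-3,0],-0.014,0.5],
    [[0.2,-3,0],-0.014,0.5],
    [[0.2,-3,0],-0.014,0.5],
    [[0.3,-3,0],-0.014,0.5],
    [[0.3,-3,0],-0.014,0.5],
    [[0.4,-3,0],-0.014,0.5],
    [[0.4,-3,0],-0.014,0.5],
    [[0.4,-3,0],-0.014,0.5]
  ]
}}

```text
clock: 19.33
position: [0.5162, 0.1074, 0.2048]
ee_rot: [0.999, -0.046, -0.022, -0.008]
ft_force: [0.9, -0.4, -2.6]
grip_width: 0.309
```

```bash
python3 -c "
from h import *
plan((.5583,.2527,.19,0),step=2.8)"
```

```text
at [0.5162 0.1074 0.2048] yaw -5.3 tilt 2.74 clock 19.33 F [ 0.9 -0.4 -2.6] grip 2.64
to (0.5583, 0.2527, 0.19, 0) rows 6
[[0.5, -2.5, 0.2], -0.015], [[0.5, -2.5, 0.3], -0.015], [[0.5, -2.4, 0.2], -0.015], [[0.6, -2.5, 0.3], -0.015], [[0.6, -2.4, 0.2], -0.015], [[0.71, -2.43, 0.28], -0.015],
```

Emit:
{"api": "servo_tool", "payload": {
  "deltas": [
    [[0.4,-2.5,0.1],0,0.5],
    [[0.4,-2.5,0.1],0,0.5],
    [[0.4,-2.5,0.1],0,0.5],
    [[0.5,-2.3,0.1],0,0.5],
    [[0.5,-1.5,0],0,0.5],
    [[0.4,-0.6,0],0,0.5],
    [[0,0,0],0,0.5],
    [[0,0,0],0,0.5]
  ]
}}

```text
clock: 20.0
position: [0.5477, 0.2412, 0.1953]
ee_rot: [0.999, -0.038, -0.027, -0.01]
ft_force: [-0.4, -0.1, -2.0]
grip_width: 0.308
```

```bash
python3 -c "
from h import *
plan((.5583,.2527,.13,0),step=2)"
```

```text
at [0.5477 0.2412 0.1953] yaw -4.3 tilt 3.25 clock 20.0 F [-0.4 -0.1 -2. ] grip 2.63
to (0.5583, 0.2527, 0.13, 0) rows 4
[[0.2, -0.3, 1.6], -0.019], [[0.3, -0.3, 1.6], -0.019], [[0.3, -0.3, 1.7], -0.019], [[0.21, -0.3, 1.63], -0.019],
```

Emit:
{"api": "servo_tool", "payload": {
  "deltas": [
    [[0.7,-0.6,0],0,0.5],
    [[0.3,-0.2,1.4],0,0.5],
    [[0.15,0,1.5],0,0.5],
    [[0.1,0,1.5],0,0.5],
    [[0,0,0.8],0,0.5],
    [[0,0,0],0,0.5],
    [[0,0,0],0,0.5]
  ]
}}

```text
clock: 20.58
position: [0.5608, 0.243, 0.137]
ee_rot: [0.999, -0.042, -0.026, -0.008]
ft_force: [-0.3, 0.4, -1.8]
grip_width: 0.306
```

```bash
python3 -c "
from h import *
plan((.5583,.2527,.065,None),step=1.5)"
```

```text
at [0.5608 0.243  0.137 ] yaw -4.8 tilt 3.14 clock 20.58 F [-0.3  0.4 -1.8] grip 2.61
to (0.5583, 0.2527, 0.065, None) rows 5
[[-0.1, -0.2, 1.4], -0.0], [[-0.1, -0.2, 1.5], -0.0], [[-0.0, -0.2, 1.4], -0.0], [[-0.1, -0.2, 1.5], -0.0], [[-0.03, -0.15, 1.4], -0.0],
```

Emit:
{"api": "servo_tool", "payload": {
  "deltas": [
    [[0,-1.0,0],0,0.5],
    [[0,0,0],0,0.5],
    [[0,0,1.4],0,0.5],
    [[0,0,1.4],0,0.5],
    [[0,0,0.9],0,0.5],
    [[0,0,0],0,0.5]
  ]
}}

```text
clock: 21.08
position: [0.5608, 0.2551, 0.0987]
ee_rot: [0.999, -0.043, -0.024, -0.009]
ft_force: [-1.2, -0.4, -3.8]
grip_width: 0.312
```

```bash
python3 -c "
from h import *
plan((.5583,.2527,.063,None),step=1.5)"
```

```text
at [0.5608 0.2551 0.0987] yaw -4.9 tilt 2.97 clock 21.08 F [-1.2 -0.4 -3.8] grip 2.66
to (0.5583, 0.2527, 0.063, None) rows 3
[[-0.1, 0.1, 1.2], -0.0], [[-0.1, 0.1, 1.2], -0.0], [[-0.03, 0.06, 1.17], -0.0],
```

Emit:
{"api": "servo_tool", "payload": {
  "deltas": [
    [[-0.1,0.2,1.2],0,0.5],
    [[0,0,1.2],0,0.5],
    [[0,0,0.9],0,0.5],
    [[0,0,0.2],0,0.5],
    [[0,0,0],0,0.5]
  ]
}}

```text
clock: 21.5
position: [0.5581, 0.2534, 0.0598]
ee_rot: [0.999, -0.043, -0.024, -0.009]
ft_force: [-1.7, -0.5, 7.8]
grip_width: 0.313
```

```bash
python3 -c "
from h import *
plan((.5583,.2527,.062,None),step=1.5)"
```

```text
at [0.5581 0.2534 0.0598] yaw -4.9 tilt 2.95 clock 21.5 F [-1.7 -0.5  7.8] grip 2.67
to (0.5583, 0.2527, 0.062, None) rows 1
[[0.03, 0.06, -0.22], -0.0],
```

Emit:
{"api": "servo_tool", "payload": {
  "deltas": [
    [[0,0,-0.1],0,3.5],
    [[0,0,0],0,5],
    [[0,0,0],0,5],
    [[0,0,0],0,5],
    [[0.05,0,-1],0,5],
    [[0,0,-2],0,5],
    [[0,0,-3],0,5],
    [[0,0,-3],0,5],
    [[0,0,-3],0,5],
    [[0,0,0],0,5]
  ]
}}

```text
clock: 22.33
position: [0.564, 0.2517, 0.1901]
ee_rot: [0.999, -0.042, -0.024, -0.01]
ft_force: [-0.4, 0.8, -0.5]
grip_width: 0.583
```

```bash
python3 near.py .5583 .2527 .104 .2; python3 -c "
from pots import *
pots()
plan((.517,-.364,.17,-25))"
```

```text
px 316.0 254.0 n 1773
head [0.5592 0.2516 0.1002] circle [0.5594 0.2526 0.104 ] 24.211978912353516 r px
at [0.5634 0.2513 0.1877] yaw -4.8 tilt 3.08 clock 22.38 F [-0.6  0.  -1.1] grip 4.98
to (np.float64(0.5593744215453555), np.float64(0.25264503147875733), 0.2, None) rows 1
[[-0.41, -0.1, -1.23], -0.0], 
pot px [147. 252.] head [ 0.5181 -0.364   0.0912] plane [[ 0.5169 -0.3645  0.09  ]]
decoy [ 0.563 -0.256  0.091]
at [0.5626 0.2507 0.1853] yaw -4.8 tilt 3.19 clock 22.43 F [-0.5  0.8 -0.5] grip 4.99
to (0.517, -0.364, 0.17, -25) rows 18
[[0.0, 3.4, 0.1], 0.02], [[0.1, 3.4, 0.1], 0.02], [[0.2, 3.4, 0.1], 0.02], [[0.2, 3.4, 0.1], 0.02], [[0.3, 3.4, 0.1], 0.02], [[0.4, 3.4, 0.1], 0.02], [[0.4, 3.4, 0.1], 0.02], [[0.5, 3.4, 0.1], 0.02], [[0.6, 3.4, 0.1], 0.02], [[0.7, 3.4, 0.1], 0.02], [[0.7, 3.3, 0.1], 0.02], [[0.8, 3.3, 0.1], 0.02], [[0.8, 3.3, 0.1], 0.02], [[0.9, 3.3, 0.0], 0.02], [[1.0, 3.3, 0.1], 0.02], [[1.1, 3.3, 0.0], 0.02], [[1.1, 3.3, 0.1], 0.02], [[1.19, 3.2, 0.03], 0.02],
```

Emit:
{"api": "servo_tool", "payload": {
  "deltas": [
    [[0,2,-1],0.02,5],
    [[0.1,3.4,-0.5],0.02,5],
    [[0.2,3.4,0],0.02,5],
    [[0.2,3.4,0],0.02,5],
    [[0.3,3.4,0],0.02,5],
    [[0.4,3.4,0],0.02,5],
    [[0.4,3.4,0],0.02,5],
    [[0.5,3.4,0],0.02,5],
    [[0.6,3.4,0],0.02,5],
    [[0.7,3.4,0],0.02,5],
    [[0.7,3.3,0],0.02,5],
    [[0.8,3.3,0],0.02,5]
  ]
}}

```text
clock: 23.43
position: [0.524, -0.1532, 0.1839]
ee_rot: [0.987, -0.159, -0.036, -0.005]
ft_force: [0.6, 0.7, 0.9]
grip_width: 0.581
```

```bash
python3 -c "
from h import *
plan((.517,-.364,.17,-25),step=3.3)"
```

```text
at [ 0.524  -0.1532  0.1839] yaw -18.3 tilt 4.2 clock 23.43 F [0.6 0.7 0.9] grip 4.96
to (0.517, -0.364, 0.17, -25) rows 7
[[0.9, 2.9, 0.2], 0.017], [[0.9, 2.9, 0.2], 0.017], [[0.9, 2.9, 0.2], 0.017], [[1.0, 2.8, 0.2], 0.017], [[1.0, 2.8, 0.2], 0.017], [[1.1, 2.8, 0.2], 0.017], [[1.17, 2.79, 0.19], 0.017],
```

Emit:
{"api": "servo_tool", "payload": {
  "deltas": [
    [[0.8,2.6,0],0.017,5],
    [[0.8,2.6,0],0.017,5],
    [[0.8,2.6,0],0.017,5],
    [[0.8,2.6,0],0.017,5],
    [[0.9,2.6,0],0.017,5],
    [[0.9,2.4,0],0.017,5],
    [[0.6,1.6,0],0,5],
    [[0.2,0.6,0],0,5],
    [[0,0,0],0,5],
    [[0,0,0],0,5]
  ]
}}

```text
clock: 24.27
position: [0.5031, -0.3543, 0.1696]
ee_rot: [0.975, -0.217, -0.045, -0.005]
ft_force: [0.1, 0.4, 0.5]
grip_width: 0.584
```

```bash
python3 near.py .517 -.3642 .092 .12
```

```text
px 359.0 262.0 n 2011
head [ 0.5175 -0.3638  0.092 ] circle [ 0.5174 -0.3638  0.092 ] 25.760177612304688 r px
at [ 0.5033 -0.3538  0.1697] yaw -25.0 tilt 5.17 clock 24.32 F [-0.1  0.5  0.3] grip 5.03
to (np.float64(0.517421875776868), np.float64(-0.3637818348931671), 0.12, None) rows 3
[[0.6, 0.1, 1.7], -0.0], [[0.6, 0.1, 1.6], -0.0], [[0.5, 0.1, 1.67], -0.0],
```

Emit:
{"api": "servo_tool", "payload": {
  "deltas": [
    [[1.4,0.2,0],0,5],
    [[0.3,0,0],0,5],
    [[0.15,0,1.5],0,5],
    [[0.15,0,1.5],0,5],
    [[0.15,0,1.5],0,5],
    [[0,0,0],0,5],
    [[0,0,0],0,5]
  ]
}}

```text
clock: 24.9
position: [0.5233, -0.3517, 0.1245]
ee_rot: [0.977, -0.209, -0.043, -0.006]
ft_force: [-0.4, 0.1, 0.9]
grip_width: 0.583
```

```bash
python3 -c "
from h import *
plan((.5175,-.3638,.05,None),step=2)"
```

```text
at [ 0.5233 -0.3517  0.1245] yaw -24.1 tilt 4.98 clock 24.9 F [-0.4  0.1  0.9] grip 4.98
to (0.5175, -0.3638, 0.05, None) rows 4
[[-0.0, 0.3, 1.9], -0.0], [[-0.0, 0.3, 1.8], -0.0], [[-0.0, 0.4, 1.9], -0.0], [[-0.03, 0.34, 1.85], -0.0],
```

Emit:
{"api": "servo_tool", "payload": {
  "deltas": [
    [[0.3,1.3,0],0,5],
    [[0,0,0],0,5],
    [[0.12,0.1,1.7],0,5],
    [[0.12,0,1.7],0,5],
    [[0.12,0,1.7],0,5],
    [[0,0,0],0,5]
  ]
}}

```text
clock: 25.4
position: [0.5219, -0.3686, 0.0786]
ee_rot: [0.977, -0.208, -0.039, -0.004]
ft_force: [-0.4, -1.2, -0.2]
grip_width: 0.588
```

```bash
python3 -c "
from h import *
plan((.5175,-.3638,.05,None),step=2)"
```

```text
at [ 0.5219 -0.3686  0.0786] yaw -24.1 tilt 4.47 clock 25.4 F [-0.4 -1.2 -0.2] grip 5.02
to (0.5175, -0.3638, 0.05, None) rows 2
[[-0.3, -0.1, 1.4], -0.0], [[-0.3, -0.16, 1.46], -0.0],
```

Emit:
{"api": "servo_tool", "payload": {
  "deltas": [
    [[-0.2,-0.2,1.4],0,5],
    [[-0.1,0,1.3],0,5],
    [[0,0,0.2],0,5],
    [[0,0,0],0,5]
  ]
}}

```text
clock: 25.73
position: [0.5191, -0.3669, 0.053]
ee_rot: [0.977, -0.209, -0.037, -0.003]
ft_force: [-0.0, -0.8, 1.1]
grip_width: 0.58
```

```bash
python3 -c "
from h import *
plan((.5175,-.3638,.05,None),step=2)"
```

```text
at [ 0.5191 -0.3669  0.053 ] yaw -24.2 tilt 4.23 clock 25.73 F [-0.  -0.8  1.1] grip 4.95
to (0.5175, -0.3638, 0.05, None) rows 1
[[-0.27, -0.22, 0.3], -0.0],
```

Emit:
{"api": "servo_tool", "payload": {
  "deltas": [
    [[-0.25,-0.2,0.25],0,4],
    [[0,0,0],0,2],
    [[0,0,0],0,0.5],
    [[0,0,0],0,0.5],
    [[0,0,0],0,0.5],
    [[0,0,0],0,0.5],
    [[0,0,0],0,0.5],
    [[0,0,-2],0,0.5],
    [[0,0,-3],0,0.5],
    [[0,0,-3],0,0.5],
    [[0,0,-3],0,0.5],
    [[0,0,-3],0,0.5]
  ]
}}

```text
clock: 26.73
position: [0.5234, -0.3653, 0.1886]
ee_rot: [0.977, -0.209, -0.043, -0.006]
ft_force: [-0.3, 0.5, -2.5]
grip_width: 0.32
```

```bash
python3 -c "
from h import *
plan((.4783,.1834,.2,-15),step=2.8)
p,d=eyes.camera('wrist');cv2.imwrite('pics/w7.png',p)"
```

```text
at [ 0.5234 -0.3653  0.1886] yaw -24.2 tilt 5.02 clock 26.73 F [-0.3  0.5 -2.5] grip 2.73
to (0.4783, 0.1834, 0.2, -15) rows 20
[[-1.3, -2.4, -0.1], -0.008], [[-1.3, -2.4, -0.1], -0.008], [[-1.3, -2.4, -0.1], -0.008], [[-1.3, -2.4, -0.0], -0.008], [[-1.3, -2.5, -0.1], -0.008], [[-1.2, -2.5, -0.0], -0.008], [[-1.2, -2.5, -0.1], -0.008], [[-1.2, -2.5, -0.0], -0.008], [[-1.2, -2.5, -0.1], -0.008], [[-1.1, -2.5, -0.0], -0.008], [[-1.1, -2.5, -0.1], -0.008], [[-1.1, -2.5, -0.0], -0.008], [[-1.1, -2.5, -0.1], -0.008], [[-1.1, -2.5, -0.0], -0.008], [[-1.1, -2.6, -0.1], -0.008], [[-1.0, -2.6, -0.0], -0.008], [[-1.0, -2.5, -0.1], -0.008], [[-1.0, -2.6, -0.0], -0.008], [[-1.0, -2.6, -0.1], -0.008], [[-0.93, -2.54, -0.04], -0.008],
```

View pics/w7.png

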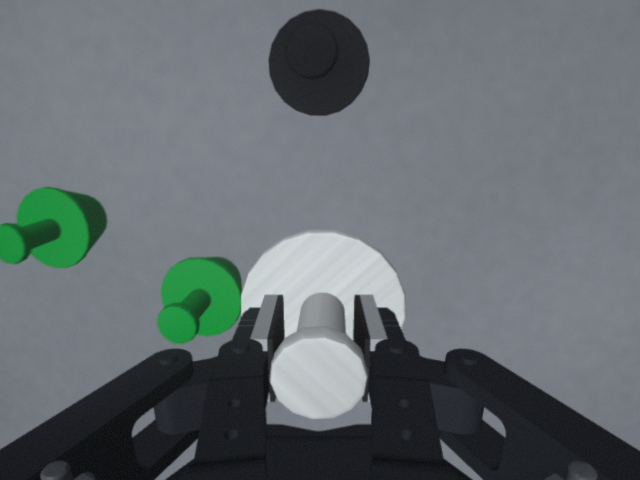

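The third pot is held, with its knob at (320,370). I'll carry it to seat 5.

Emit:
{"api": "servo_tool", "payload": {
  "deltas": [
    [[-0.7,-1.4,-0.5],-0.008,0.5],
    [[-1.3,-2.6,-0.3],-0.008,0.5],
    [[-1.4,-2.7,-0.2],-0.008,0.5],
    [[-1.4,-2.7,-0.2],-0.008,0.5],
    [[-1.4,-2.7,0],-0.008,0.5],
    [[-1.4,-2.8,0],-0.008,0.5],
    [[-1.4,-2.8,0],-0.008,0.5],
    [[-1.3,-2.8,0],-0.008,0.5],
    [[-1.3,-2.8,0],-0.008,0.5],
    [[-1.3,-2.8,0],-0.008,0.5],
    [[-1.3,-2.8,0],-0.008,0.5],
    [[-1.3,-2.8,0],-0.008,0.5]
  ]
}}

```text
clock: 27.78
position: [0.4992, -0.0093, 0.2192]
ee_rot: [0.985, -0.167, -0.035, -0.002]
ft_force: [1.2, -0.5, -3.2]
grip_width: 0.319
```

```bash
python3 -c "
from h import *
plan((.4783,.1834,.19,-15),step=2.8)"
```

```text
at [ 0.4992 -0.0093  0.2192] yaw -19.2 tilt 4.02 clock 27.78 F [ 1.2 -0.5 -3.2] grip 2.72
to (0.4783, 0.1834, 0.19, -15) rows 7
[[-1.2, -2.5, 0.4], -0.011], [[-1.2, -2.5, 0.4], -0.011], [[-1.1, -2.5, 0.4], -0.011], [[-1.1, -2.5, 0.4], -0.011], [[-1.1, -2.6, 0.4], -0.011], [[-1.0, -2.6, 0.5], -0.011], [[-1.03, -2.56, 0.42], -0.011],
```

Emit:
{"api": "servo_tool", "payload": {
  "deltas": [
    [[-1.1,-2.4,0.3],0,0.5],
    [[-1.1,-2.4,0.3],0,0.5],
    [[-1.1,-2.4,0.3],0,0.5],
    [[-1.1,-2.4,0.3],0,0.5],
    [[-1.1,-2.4,0.3],0,0.5],
    [[-0.9,-2.0,0.2],0,0.5],
    [[-0.5,-1.0,0.2],0,0.5],
    [[-0.2,-0.3,0],0,0.5],
    [[0,0,0],0,0.5],
    [[0,0,0],0,0.5]
  ]
}}

```text
clock: 28.62
position: [0.476, 0.1753, 0.2041]
ee_rot: [0.987, -0.16, -0.033, -0.002]
ft_force: [-0.1, -0.0, -3.8]
grip_width: 0.321
```

```bash
python3 -c "
from h import *
plan((.4783,.1834,.13,None),step=2)"
```

```text
at [0.476  0.1753 0.2041] yaw -18.5 tilt 3.75 clock 28.62 F [-0.1 -0.  -3.8] grip 2.74
to (0.4783, 0.1834, 0.13, None) rows 4
[[-0.0, -0.2, 1.9], -0.0], [[-0.0, -0.2, 1.8], -0.0], [[-0.0, -0.2, 1.9], -0.0], [[-0.04, -0.24, 1.81], -0.0],
```

Emit:
{"api": "servo_tool", "payload": {
  "deltas": [
    [[0.2,-0.6,0],0,0.5],
    [[0.1,0,1.7],0,0.5],
    [[0.1,0,1.7],0,0.5],
    [[0.1,0,1.7],0,0.5],
    [[0,0,1],0,0.5],
    [[0,0,0],0,0.5],
    [[0,0,0],0,0.5]
  ]
}}

```text
clock: 29.2
position: [0.484, 0.1741, 0.1417]
ee_rot: [0.986, -0.166, -0.031, -0.001]
ft_force: [0.5, 0.3, -3.3]
grip_width: 0.32
```

```bash
python3 -c "
from h import *
plan((.4783,.1834,.065,None),step=1.5)"
```

```text
at [0.484  0.1741 0.1417] yaw -19.1 tilt 3.5 clock 29.2 F [ 0.5  0.3 -3.3] grip 2.73
to (0.4783, 0.1834, 0.065, None) rows 6
[[-0.1, -0.1, 1.3], -0.0], [[-0.1, -0.1, 1.3], -0.0], [[-0.2, -0.1, 1.3], -0.0], [[-0.1, -0.1, 1.3], -0.0], [[-0.2, -0.1, 1.2], -0.0], [[-0.14, -0.19, 1.27], -0.0],
```

Emit:
{"api": "servo_tool", "payload": {
  "deltas": [
    [[-0.6,-0.7,0],0,0.5],
    [[0,0,0],0,0.5],
    [[0,0,1.4],0,0.5],
    [[0,0,1.4],0,0.5],
    [[0,0,0.9],0,0.5],
    [[0,0,0],0,0.5]
  ]
}}

```text
clock: 29.7
position: [0.4813, 0.1858, 0.109]
ee_rot: [0.986, -0.166, -0.027, -0.003]
ft_force: [-0.2, 0.7, -3.8]
grip_width: 0.313
```

```bash
python3 -c "
from h import *
plan((.4783,.1834,.063,None),step=1.5)"
```

```text
at [0.4813 0.1858 0.109 ] yaw -19.2 tilt 3.08 clock 29.7 F [-0.2  0.7 -3.8] grip 2.68
to (0.4783, 0.1834, 0.063, None) rows 4
[[-0.1, 0.1, 1.2], -0.0], [[-0.0, 0.1, 1.1], -0.0], [[-0.1, 0.1, 1.2], -0.0], [[-0.0, 0.02, 1.1], -0.0],
```

Emit:
{"api": "servo_tool", "payload": {
  "deltas": [
    [[0,0.15,1.2],0,0.5],
    [[0,0.1,1.2],0,0.5],
    [[0,0,1.2],0,0.5],
    [[0,0,0.8],0,0.5],
    [[0,0,0.2],0,0.5],
    [[0,0,0],0,0.5]
  ]
}}

```text
clock: 30.2
position: [0.4782, 0.1855, 0.0612]
ee_rot: [0.986, -0.166, -0.026, -0.003]
ft_force: [-3.4, -2.1, 12.6]
grip_width: 0.318
```

```bash
python3 -c "
from h import *
plan((.4783,.1834,.062,None),step=1.5)"
```

```text
at [0.4782 0.1855 0.0612] yaw -19.1 tilt 3.03 clock 30.2 F [-3.4 -2.1 12.6] grip 2.72
to (0.4783, 0.1834, 0.062, None) rows 1
[[0.08, 0.2, -0.08], -0.0],
```

Release, rise, and move off to the right so the fixed cameras see the rack.

Emit:
{"api": "servo_tool", "payload": {
  "deltas": [
    [[0,0,-0.1],0,3.5],
    [[0,0,0],0,5],
    [[0,0,0],0,5],
    [[0,0,0],0,5],
    [[0.05,0,-1],0,5],
    [[0,0,-2],0,5],
    [[0,0,-3],0,5],
    [[0,0,-3],0,5],
    [[0,1.5,-3],0,5],
    [[0,3,0],0,5],
    [[0,3,0],0,5],
    [[0,0,0],0,5]
  ]
}}

```text
clock: 31.2
position: [0.4614, 0.1133, 0.1931]
ee_rot: [0.986, -0.163, -0.024, -0.005]
ft_force: [-0.1, -0.7, 0.5]
grip_width: 0.583
```

```bash
cat > chk.py <<'E'
from pots import *
c=np.array([.566,.163]);a=np.radians(-121.1)
S=[c+.09*np.array([np.cos(a+k*1.2566),np.sin(a+k*1.2566)]) for k in range(5)]
def chk(n):
    p,d=eyes.camera(n);C=cam(n);P=np.nan_to_num(cloud(C,d));z=P[...,2]
    for k in (2,3,4):
        m=(np.hypot(P[...,0]-S[k][0],P[...,1]-S[k][1])<.03)&(z>.09)&(z<.125);q=P[m]
        ln=(np.hypot(P[...,0]-S[k][0],P[...,1]-S[k][1])<.034)&(z>.045)&(z<.07)
        if m.sum()>5: print(n,"seat",k+1,S[k].round(4),"top95",np.percentile(q[:,2],80).round(4),q[q[:,2]>np.percentile(q[:,2],60)].mean(0).round(4),m.sum(),"lid z",np.median(z[ln]).round(4))
    m=(np.hypot(P[...,0]-.5695,P[...,1]-.1205)<.025)&(z>.105)&(z<.14)
    if m.sum():print(n,"plunger top",np.percentile(z[m],80).round(4),P[m].mean(0).round(4))
    cv2.imwrite(f'pics/c_{n}.png',p)
for n in("scene","side","wrist"):chk(n)
pots()
plan((.5698,.1205,.16,5))
E
python3 chk.py
```

```text
scene seat 3 [0.6489 0.198 ] top95 0.1037 [0.6515 0.1956 0.1039] 135 lid z 0.0564
scene seat 4 [0.5583 0.2527] top95 0.1033 [0.5611 0.2516 0.1037] 124 lid z 0.0566
scene seat 5 [0.4783 0.1834] top95 0.1034 [0.4822 0.1825 0.1038] 110 lid z 0.0563
scene plunger top 0.1212 [0.5733 0.1196 0.1185]
side seat 3 [0.6489 0.198 ] top95 0.1023 [0.6469 0.1985 0.1024] 176 lid z 0.0556
side seat 4 [0.5583 0.2527] top95 0.1022 [0.5575 0.2536 0.1024] 210 lid z 0.0555
side seat 5 [0.4783 0.1834] top95 0.1018 [0.478  0.1856 0.1019] 199 lid z 0.0552
side plunger top 0.1193 [0.5671 0.1244 0.1168]
wrist seat 3 [0.6489 0.198 ] top95 0.1027 [0.6471 0.1968 0.1028] 2289 lid z 0.0561
wrist seat 5 [0.4783 0.1834] top95 0.1027 [0.4779 0.1841 0.1028] 2142 lid z 0.0562
wrist plunger top 0.12 [0.5683 0.1225 0.1192]
decoy [ 0.563 -0.256  0.091]
at [0.4616 0.1185 0.1922] yaw -18.4 tilt 2.95 clock 31.4 F [-0.9 -0.1  0.2] grip 4.98
to (0.5698, 0.1205, 0.16, 5) rows 4
[[2.6, -0.9, 0.8], -0.102], [[2.6, -0.6, 0.8], -0.102], [[2.7, -0.4, 0.8], -0.102], [[2.67, -0.11, 0.82], -0.102],
```

```bash
python3 -c "
import cv2
a=cv2.resize(cv2.imread('pics/c_side.png')[220:380,170:370],(600,480));b=cv2.imread('pics/c_wrist.png');cv2.imwrite('pics/m8.png',cv2.resize(cv2.hconcat([a,cv2.resize(b,(640,480))]),(800,310)))"
```

```text
(no output)
```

View pics/m8.png

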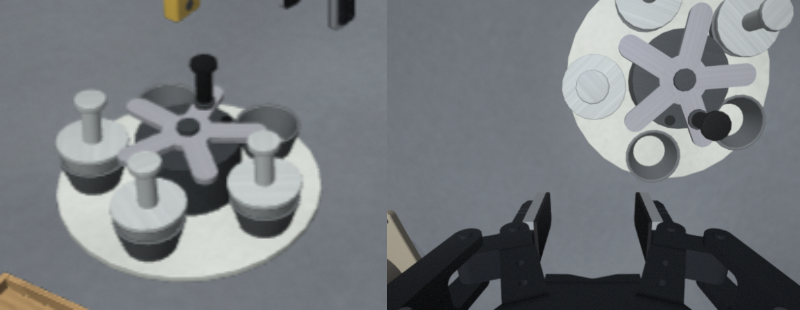

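All three pots sit home and upright. The plunger is at (715,125) in the composite. Next I'll re-grip it.

Emit:
{"api": "servo_tool", "payload": {
  "deltas": [
    [[2.4,-0.8,0.5],-0.1,5],
    [[2.4,-0.5,0.6],-0.1,5],
    [[2.4,-0.3,0.6],-0.1,5],
    [[2.0,-0.1,0.6],-0.1,5],
    [[0.4,0,0],0,5],
    [[0,0,0],0,5],
    [[0,0,0],0,5]
  ]
}}

```text
clock: 31.98
position: [0.5618, 0.129, 0.1619]
ee_rot: [0.998, 0.052, -0.024, -0.013]
ft_force: [-0.4, 0.4, -1.3]
grip_width: 0.583
```

```bash
python3 near.py .5697 .1207 .12 .12
```

```text
px 337.0 298.0 n 1962
head [0.5694 0.1216 0.12  ] circle [0.5694 0.1216 0.12  ] 25.595252990722656 r px
at [0.5615 0.129  0.1621] yaw 6.0 tilt 3.17 clock 32.03 F [-0.8 -0.7 -0.5] grip 4.99
to (np.float64(0.5693963534340827), np.float64(0.12156064022201007), 0.12, None) rows 3
[[0.2, 0.3, 1.4], -0.0], [[0.3, 0.3, 1.4], -0.0], [[0.21, 0.22, 1.41], -0.0],
```

Emit:
{"api": "servo_tool", "payload": {
  "deltas": [
    [[0.7,0.6,0],0,5],
    [[0.1,0.05,0],0,5],
    [[0.1,0.05,1.3],0,5],
    [[0.1,0.05,1.3],0,5],
    [[0,0,0.8],0,5],
    [[0,0,0],0,5],
    [[0,0,0],0,5]
  ]
}}

```text
clock: 32.62
position: [0.5695, 0.1228, 0.1253]
ee_rot: [0.998, 0.051, -0.024, -0.012]
ft_force: [0.1, -0.3, -0.3]
grip_width: 0.584
```

```bash
python3 -c "
from h import *
plan((.5696,.1212,.0775,None),step=1.5)"
```

```text
at [0.5695 0.1228 0.1253] yaw 5.9 tilt 3.02 clock 32.62 F [ 0.1 -0.3 -0.3] grip 4.99
to (0.5696, 0.1212, 0.0775, None) rows 4
[[-0.0, 0.0, 1.2], -0.0], [[-0.0, 0.1, 1.2], -0.0], [[-0.0, 0.0, 1.2], -0.0], [[-0.01, 0.06, 1.18], -0.0],
```

Emit:
{"api": "servo_tool", "payload": {
  "deltas": [
    [[0.1,0.15,1.2],0,5],
    [[0.05,0.05,1.3],0,5],
    [[0.05,0,1.3],0,5],
    [[0,0,0.7],0,5],
    [[0,0,0],0,5],
    [[0,0,0],0,5]
  ]
}}

```text
clock: 33.12
position: [0.5687, 0.1218, 0.0745]
ee_rot: [0.998, 0.051, -0.024, -0.012]
ft_force: [0.5, -0.4, 0.0]
grip_width: 0.584
```

```bash
python3 -c "
from h import *
plan((.5696,.1212,.0775,None),step=1.5)"
```

```text
at [0.5687 0.1218 0.0745] yaw 5.9 tilt 3.1 clock 33.12 F [ 0.5 -0.4  0. ] grip 4.99
to (0.5696, 0.1212, 0.0775, None) rows 1
[[0.08, 0.07, -0.3], -0.0],
```

Emit:
{"api": "servo_tool", "payload": {
  "deltas": [
    [[0.08,0.05,-0.3],0,4],
    [[0,0,0],0,2],
    [[0,0,0],0,0.5],
    [[0,0,0],0,0.5],
    [[0,0,0],0,0.5],
    [[0,0,0],0,0.5],
    [[0,0,0],0,0.5]
  ],
  "force": 60
}}

```text
clock: 33.7
position: [0.5685, 0.1213, 0.0781]
ee_rot: [0.998, 0.051, -0.026, -0.012]
ft_force: [-1.2, 1.1, -4.9]
grip_width: 0.259
```

```bash
python3 -c "
from h import *
plan((.5696,.1212,.091,None),step=1.5)"
```

```text
at [0.5685 0.1213 0.0781] yaw 5.9 tilt 3.23 clock 33.7 F [-1.2  1.1 -4.9] grip 2.21
to (0.5696, 0.1212, 0.091, None) rows 1
[[0.11, 0.02, -1.29], -0.0],
```

Emit:
{"api": "servo_tool", "payload": {
  "deltas": [
    [[0,0,-0.4],0,0.5],
    [[0,0,-0.4],0,0.5],
    [[0,0,-0.4],0,0.5],
    [[0,0,-0.15],0,0.5],
    [[0,0,0],0,0.5]
  ]
}}

```text
clock: 34.12
position: [0.5684, 0.1213, 0.0918]
ee_rot: [0.998, 0.052, -0.027, -0.012]
ft_force: [0.9, 1.1, -8.5]
grip_width: 0.259
```

```bash
python3 arc.py -36 8 .091
```

```text
angle now -86.7 radius 0.0418
at [0.5684 0.1213 0.0918] yaw 6.0 tilt 3.33 clock 34.12 F [ 0.9  1.1 -8.5] grip 2.21
to (np.float64(0.5650831537507386), np.float64(0.12030984430860886), 0.091, np.float64(1.4500049748213328)) rows 1
[[-0.34, 0.06, 0.08], 0.079], 
to (np.float64(0.5617365490697156), np.float64(0.12051337873912474), 0.091, np.float64(-3.049995025178667)) rows 1
[[-0.33, -0.03, 0.0], 0.078], 
to (np.float64(0.5584162299814192), np.float64(0.12097885731794916), 0.091, np.float64(-7.549995025178667)) rows 1
[[-0.34, -0.02, 0.0], 0.079], 
to (np.float64(0.5551426673571467), np.float64(0.12170341021485631), 0.091, np.float64(-12.049995025178667)) rows 1
[[-0.33, -0.03, 0.0], 0.078], 
to (np.float64(0.5519360437990469), np.float64(0.1226825703202985), 0.091, np.float64(-16.549995025178667)) rows 1
[[-0.33, -0.03, 0.0], 0.079], 
to (np.float64(0.548816129207666), np.float64(0.12391030078662191), 0.091, np.float64(-21.049995025178667)) rows 1
[[-0.34, -0.03, 0.0], 0.078], 
to (np.float64(0.5458021588939367), np.float64(0.12537903224723979), 0.091, np.float64(-25.549995025178667)) rows 1
[[-0.33, -0.03, 0.0], 0.079], 
to (np.float64(0.54291271498709), np.float64(0.12707970948429473), 0.091, np.float64(-30.049995025178667)) rows 1
[[-0.34, -0.03, 0.0], 0.078],
```

Emit:
{"api": "servo_tool", "payload": {
  "deltas": [
    [[-0.33,0,0],0.078,0.5],
    [[-0.33,-0.01,0],0.078,0.5],
    [[-0.33,-0.01,0],0.078,0.5],
    [[-0.33,-0.01,0],0.078,0.5]
  ]
}}

```text
clock: 34.45
position: [0.5554, 0.1219, 0.092]
ee_rot: [0.994, -0.109, -0.028, -0.008]
ft_force: [0.7, 2.0, -9.8]
grip_width: 0.261
```

```bash
python3 arc.py -17 4 .0915
```

```text
angle now -104.5 radius 0.0425
at [0.5554 0.1219 0.092 ] yaw -12.5 tilt 3.35 clock 34.45 F [ 0.7  2.  -9.8] grip 2.23
to (np.float64(0.5522732747425302), np.float64(0.12256651123504253), 0.0915, np.float64(-16.75354320007552)) rows 1
[[-0.32, -0.0, 0.05], 0.074], 
to (np.float64(0.5493145558904748), np.float64(0.12369496272908632), 0.0915, np.float64(-21.00354320007552)) rows 1
[[-0.31, -0.02, 0.0], 0.074], 
to (np.float64(0.5464476008040876), np.float64(0.1250395773774358), 0.0915, np.float64(-25.25354320007552)) rows 1
[[-0.32, -0.03, 0.0], 0.075], 
to (np.float64(0.5436881766749998), np.float64(0.12659296029729994), 0.0915, np.float64(-29.50354320007552)) rows 1
[[-0.31, -0.02, 0.0], 0.074],
```

Emit:
{"api": "servo_tool", "payload": {
  "deltas": [
    [[-0.32,0,0],0.074,0.5],
    [[-0.32,-0.02,0],0.074,0.5],
    [[-0.32,-0.02,0],0.074,0.5],
    [[-0.3,-0.02,0],0.074,0.5],
    [[0,0,0],0,0.5]
  ]
}}

```text
clock: 34.87
position: [0.5429, 0.1266, 0.0922]
ee_rot: [0.964, -0.263, -0.029, -0.004]
ft_force: [0.9, 1.9, -9.3]
grip_width: 0.263
```

```bash
python3 arc.py -1 1 .0915
```

```text
angle now -122.4 radius 0.0431
at [0.5429 0.1266 0.0922] yaw -30.5 tilt 3.29 clock 34.87 F [ 0.9  1.9 -9.3] grip 2.25
to (np.float64(0.542469499575947), np.float64(0.1273684753372292), 0.0915, np.float64(-31.532309949754712)) rows 1
[[-0.07, -0.05, 0.07], 0.017],
```

Emit:
{"api": "servo_tool", "payload": {
  "deltas": [
    [[0,0,0.4],0,0.5],
    [[0,0,0.4],0,0.5],
    [[0,0,0.4],0,0.5],
    [[0,0,0.2],0,0.5],
    [[0,0,0],0,0.5]
  ]
}}

```text
clock: 35.28
position: [0.5433, 0.1266, 0.078]
ee_rot: [0.965, -0.259, -0.028, -0.004]
ft_force: [-2.7, -0.7, 1.1]
grip_width: 0.261
```

```bash
python3 arc.py -1 1 .0775
```

```text
angle now -121.9 radius 0.0429
at [0.5433 0.1266 0.078 ] yaw -30.1 tilt 3.19 clock 35.28 F [-2.7 -0.7  1.1] grip 2.23
to (np.float64(0.5428072634738491), np.float64(0.1271477061761936), 0.0775, np.float64(-31.07476271790519)) rows 1
[[-0.07, -0.02, 0.05], 0.017],
```

Force is back to about zero at the original height, so it has snapped in. Release, rise, clear and check.

Emit:
{"api": "servo_tool", "payload": {
  "deltas": [
    [[0,0,0],0,3.5],
    [[0,0,0],0,5],
    [[0,0,0],0,5],
    [[0,0,0],0,5],
    [[0.1,0,-2],0,5],
    [[0.1,0,-3],0,5],
    [[0,0,-3],0,5],
    [[0,1,-3],0,5],
    [[0,2.5,-2],0,5],
    [[0,3,0],0,5],
    [[0,2,0],0,5],
    [[0,0,0],0,5]
  ]
}}

```text
clock: 36.28
position: [0.5104, 0.0488, 0.2171]
ee_rot: [0.966, -0.255, -0.025, -0.006]
ft_force: [-1.1, -0.5, -0.4]
grip_width: 0.586
```

```bash
sed -i 's/\.5695/.5443/;s/\.1205)<\.025/.1264)<.025/' chk.py; python3 chk.py; python3 -c "
import cv2
a=cv2.resize(cv2.imread('pics/c_side.png')[220:380,170:370],(600,480));b=cv2.imread('pics/c_wrist.png');cv2.imwrite('pics/m9.png',cv2.resize(cv2.hconcat([a,b]),(800,310)))"
```

```text
scene seat 3 [0.6489 0.198 ] top95 0.1042 [0.6518 0.1949 0.1044] 137 lid z 0.0566
scene seat 4 [0.5583 0.2527] top95 0.1035 [0.5619 0.251  0.1038] 124 lid z 0.0566
scene seat 5 [0.4783 0.1834] top95 0.1033 [0.4807 0.1822 0.1037] 110 lid z 0.0565
scene plunger top 0.1212 [0.5487 0.1253 0.1184]
side seat 3 [0.6489 0.198 ] top95 0.1024 [0.6476 0.1977 0.1026] 174 lid z 0.0562
side seat 4 [0.5583 0.2527] top95 0.1024 [0.5577 0.2538 0.1025] 212 lid z 0.0558
side seat 5 [0.4783 0.1834] top95 0.1021 [0.4776 0.1855 0.1022] 200 lid z 0.0555
side plunger top 0.1193 [0.5428 0.1293 0.1166]
wrist seat 5 [0.4783 0.1834] top95 0.1028 [0.4779 0.1839 0.1029] 1835 lid z 0.0565
wrist plunger top 0.1203 [0.5451 0.1264 0.1196]
decoy [ 0.562 -0.256  0.091]
at [0.511  0.0533 0.2162] yaw -29.3 tilt 3.06 clock 36.48 F [ 0.3  0.8 -0.4] grip 4.98
to (0.5698, 0.1205, 0.16, 5) rows 5
[[0.4, -1.7, 1.1], -0.12], [[0.6, -1.7, 1.1], -0.12], [[0.8, -1.6, 1.1], -0.12], [[0.9, -1.5, 1.2], -0.12], [[1.13, -1.46, 1.12], -0.12],
```

View pics/m9.png

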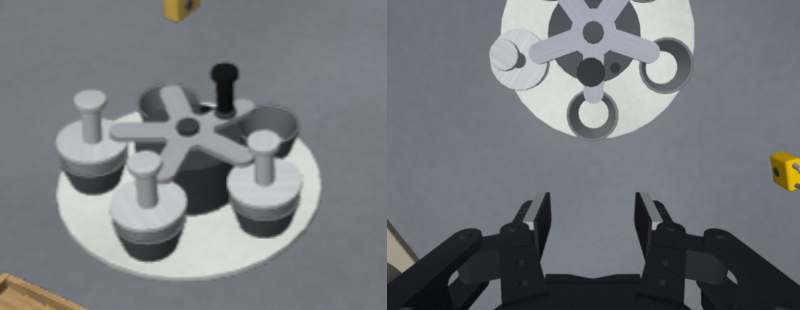

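The keeper bars the pots and the plunger is at its original spot and height, so I'm handing in.

```bash
python3 -c "
from workcell import order
print(order.hand_in())"
```

```text
the job is handed in; nothing more can be done
None
```

The keeper was opened, the three white pots standing out were set into seats 3, 4 and 5, and the keeper was turned back and locked. I handed the job in at about 36 s of robot time; hand-in reports no verdict.

- **Pots:** All three knob tops read 0.102–0.104 m, where 0.104 m is fully home, and every lid read at the same height. They looked upright in the side view, and no white pot was left standing out.
- **Keeper and plunger:** The plunger top is at 0.120 m, as at the start. Its position is within about 1 mm of where it began, roughly 0.02 rad of keeper turn.
- **Left alone:** I never went near the padlock, the keys or the tag, though I did not re-measure them at the end. No pot was knocked aside and I saw no grip slip.
- **What went less well:**
  - The first pinch on the plunger closed on its head, so I re-gripped lower.
  - The pads held the pots by their knobs rather than the stems.
  - The tool tilt drifted to about 3–5 degrees during the moves, with no visible effect on the placings.

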